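Crate the egg-wash bottles from the sloping rack

TASK

First take the brush off the crate and lay it flat, bristles down, in the middle of the yellow tray. Then take the two blue-capped bottles from the sloping rack beneath the lamp bar and stand them upright in free cells of the crate, one per cell, setting each gently down on its pad (neither dropped nor pressed hard). Leave the red-capped bottle in the rack and the bottles already in the crate where they are.

Things in the scene. Friction and masses are not known exactly. Their poses are not given: they have to be found in the camera images.
- bottle_a: white plastic bottle, 150 mm tall, 0.2 to 0.45 kg: body 56 mm in diameter up to 104 mm, shoulder and neck, blue cap 34 mm in diameter from 120 to 150 mm above the underside. Origin: centre of its underside, z along its axis to the cap. Starts in any of the rack's three channels, leaning 35 degrees from vertical, cap over the rack's front (towards the middle of the table)
- bottle_b: white plastic bottle, 150 mm tall, 0.2 to 0.45 kg: body 56 mm in diameter up to 104 mm, shoulder and neck, blue cap 34 mm in diameter from 120 to 150 mm above the underside. Origin: centre of its underside, z along its axis to the cap. Starts in any of the rack's three channels, leaning 35 degrees from vertical, cap over the rack's front (towards the middle of the table)
- bottle_red: white plastic bottle, 150 mm tall, 0.2 to 0.45 kg: body 56 mm in diameter up to 104 mm, shoulder and neck, red cap 34 mm in diameter from 120 to 150 mm above the underside. Origin: centre of its underside, z along its axis to the cap. Starts in any of the rack's three channels, leaning 35 degrees from vertical, cap over the rack's front (towards the middle of the table); stays there
- rack: fixed aluminium rack, 300 mm wide (y), its front is its -x side. Origin: centre of underside. In each of 3 channels a bottle's underside centre is at (30, -90 or 0 or 90, 30) mm, its axis along (-0.573, 0, 0.820); sheet metal holds its lowest 80 mm. A white lamp bar over the bottles (x -28 to 22 mm, z 236 to 255 mm) bars the way from straight above, not along the bottles' axes
- crate: fixed blue crate, 148 (x) x 220 (y) x 85 mm high, 4 mm walls and dividers up to the rim, 2 x 3 square cells of 68 mm. Origin: centre of underside. The far row (x = 36 mm) is full. In the near row (x = -36 mm, by the robot) each cell's floor is a springy black rubber pad of unknown thickness (each its own), its top 8 to 38 mm above the crate's underside
- cell1 (a point): centre of the mouth of a near-row cell, at rim height, 85 mm above the crate's underside; cell 1 of 3 counted from the crate's +y end; axes as the crate's
- cell2 (a point): centre of the mouth of a near-row cell, at rim height, 85 mm above the crate's underside; cell 2 of 3 counted from the crate's +y end; axes as the crate's
- cell3 (a point): centre of the mouth of a near-row cell, at rim height, 85 mm above the crate's underside; cell 3 of 3 counted from the crate's +y end; axes as the crate's
- stored1: blue-capped bottle of the same shape and size, already standing in a cell of the crate's far row, underside 4 mm above the crate's. Origin: centre of its underside
- stored2: blue-capped bottle of the same shape and size, already standing in a cell of the crate's far row, underside 4 mm above the crate's. Origin: centre of its underside
- stored3: blue-capped bottle of the same shape and size, already standing in a cell of the crate's far row, underside 4 mm above the crate's. Origin: centre of its underside
- brush: wooden hand brush, 170 mm long (x), 50 wide (y), 67 high, lying bristles down over the crate's near row, on the rim and dividers. Origin: centre of its underside, z up. On top, 38 to 67 mm above the underside, is a grip ridge 100 mm long (x) and 26 mm wide (y)
- tray: fixed shallow yellow tray, 220 (x) x 100 (y) x 30 mm high, walls and floor 4 mm, open on top, empty. Origin: centre of its underside
Things that resemble listed ones, but are neither listed nor needed, are in the scene too. Leave any green look-alike of the brush alone. Of the things shaped like the tray, the yellow one is meant.

How it is judged (in metres and radians):
On the way:
1. the brush lies flat, bristles down, in the yellow tray, released (x of brush in the frame of tray between -0.03 and 0.03 m and y of brush in the frame of tray between -0.03 and 0.03 m and z of brush in the frame of tray below 0.015 m and angle between brush's own z axis and vertical below 0.15 rad and contact force between the fingers and brush below 0.1 N and linear speed of brush below 0.03 m/s), for 0.2 s.
At the end, for the whole second after the job is handed in: Brush flat in the yellow tray, within 30 mm of its middle each way; both blue-capped bottles upright (0.15 rad), at rest, within 14 mm of a near-row cell's centre, underside under 50 mm above the crate's; red and stored bottles within 20 mm of their starts, the stored ones upright (x of brush in the frame of tray between -0.03 and 0.03 m and y of brush in the frame of tray between -0.03 and 0.03 m and z of brush in the frame of tray below 0.015 m and angle between each of brush, bottle_a, bottle_b, stored1, stored2, stored3's own z axis and vertical below 0.15 rad and (horizontal distance between bottle_a and cell1 below 0.014 m or horizontal distance between bottle_a and cell2 below 0.014 m or horizontal distance between bottle_a and cell3 below 0.014 m) and z of each of bottle_a, bottle_b in the frame of crate below 0.05 m and linear speed of each of bottle_a, bottle_b below 0.02 m/s and (horizontal distance between bottle_b and cell1 below 0.014 m or horizontal distance between bottle_b and cell2 below 0.014 m or horizontal distance between bottle_b and cell3 below 0.014 m) and distance of each of bottle_red, stored1, stored2, stored3 from where it was at the start of the episode below 0.02 m); the robot touches nothing.
It fails at once if a blue-capped bottle from the rack pressed against the crate or a pad with more than 40 N (contact force between any of bottle_a, bottle_b and crate above 40 N).
It fails at once if bottle_a dropped: faster than 0.35 m/s while not held (a fall of about 6 mm) (contact force between the fingers and bottle_a below 0.1 N and linear speed of bottle_a above 0.35 m/s).
It fails at once if bottle_b dropped: faster than 0.35 m/s while not held (a fall of about 6 mm) (contact force between the fingers and bottle_b below 0.1 N and linear speed of bottle_b above 0.35 m/s).
It fails at once if the red-capped bottle moved more than 40 mm (distance of bottle_red from where it was at the start of the episode above 0.04 m).
It fails at once if a stored bottle moved more than 40 mm (distance of any of stored1, stored2, stored3 from where it was at the start of the episode above 0.04 m).
It also fails if it takes over 72 s, if anything falls off the work surface, if the arm or the gripper's body presses on something with over 40 N, if the wrist force passes 120 N, or if a joint passes its speed limit or range.

ROBOT

A 6-joint arm with a two-finger parallel gripper is mounted at the origin on the work surface. World frame = base frame: x ahead of the robot, y to its left, z up, the work surface at z = 0. Lengths are in mm, angles in rad, forces in N, time in s.
With the tool pointing down it reaches from about 400 to 925 mm from the base axis. Payload 12.5 kg.
Tool frame: the origin (TCP) lies at the very end of the fingers, on their centre line; the grasp point (between the pads) lies env.grip_point_offset behind it (env.grip_point_offset is the distance from the TCP to the grasp point, in mm); y points along the fingers, z is the direction in which the jaws open and shut, and the axes are right-handed (so a half turn about y gives the same grasp; the last joint's range is limited). The gripper opens to 95 mm and grips with 3 to 60 N. Pads are 20 mm wide; open, the fingers measure 119 mm over their backs; the gripper's body (75 mm by 180 mm) begins 59 mm behind the grasp point.
Start: joints at [1.199, 0.491, 1.559, -0, 1.092, -0.106], TCP at [164.158, 603.075, 214.661] pointing down, gripper open.
Joint ranges: [-3.1, 3.1], [-0.84, 2.19], [0.05, 2.79], [-1.13, 4.28], [0.06, 2.93], [-2.69, 2.69]. Speed limits (rad/s): [2.22, 2.22, 2.79, 3.14, 3.14, 3.14].

INTERFACE

Orientations are given as [roll, pitch, yaw] about the fixed x, y, z axes, in that order (R = Rz(yaw) Ry(pitch) Rx(roll)).
In Python, from cell import readout, read_camera, env, nets gives the robot as it stands.
- The arm moves only by the tool apply_moves, never from a script. Its argument "increments" is a list of rows, each a list of 3 entries, a list of its own where there are three numbers: the shift along the tool's x, y, z in cm, then the turn, a rotation vector about the tool's x, y, z in degrees, then the finger opening in cm, from 0 to 9.51. A call has exactly 5 rows; each row shifts and turns the pose as measured when the row begins, along the tool's axes as they then stand; what a row does not reach is not made up. A row lasts 1/8 s, in which the tool goes at most 62.5 mm and 10.7 degrees, less where a joint would pass 70% of its speed; a pose out of reach is approached as far as the arm can. A call with a gripper value outside its range is refused whole. The fingers move at their own pace and stop on an object; the grip force is fixed at half the most. Time passes only in rows, so rows that do not move let the fingers close, or fill a call up. It gives the time, the measured TCP pose, the force and the opening at its end, in the units of the state.
- readout.state(): the state, without advancing time (a new reading comes with each control period).
- read_camera(name): name is "scene" or "top" or "wrist"; returns a dict with "img" (480x640x3 uint8, red, green, blue), "vfov" (degrees; the focal length in pixels is half the picture's height over the tangent of half this angle, whatever the lens; pixels are square), "cx", "cy" (the principal point, pixels), "rvec" (rotation vector, rad) and "tvec" (3), from world to camera coordinates, as OpenCV has them; the wrist camera has in their place "mount" (4x4, takes a point from camera to tool coordinates, whose origin is the TCP and whose axes are the tool frame's). Camera axes: x right, y down, z forward; pixel columns grow to the right and rows downward; lengths in mm; the calibration is good to about 2 mm. The wrist camera is an equidistant fisheye: a pixel r from the principal point sees the ray r / f radians off the axis. A picture is of the moment at which its call begins: read the wrist's pose just before it. There is no depth.
- env.job_done(): hands the job in, once; it reports no verdict.
Trained networks look in a picture, given as the dict that the camera call returned (one of the last four; its "shot" number tells which), for a name from the list of things; names that differ only in an ending like _2 or _b are one class to them, and where a whole thing is asked for, a point or a joint stands for the part that bears it (a point fixed in the world has none). Each returns a list of dicts, best first, with "confidence" (0 to 1); they miss things now and then, are a little off and sometimes report something else, mostly with a low value. They report only what shows in the picture. A call takes as long as a camera call. They do not tell look-alikes from the thing itself.
- nets.look_for(picture, thing): "point" ([x, y, z] in mm, in the coordinates of the camera as it stood for that picture, good to about 4 mm: the middle of the surface that is visible of it).
- nets.mark_of(picture, thing): "point" ([x, y, z] in mm, in the coordinates of the camera as it stood for that picture, good to about 4 mm: a listed point, or the origin of a listed thing).
The state is a dict: "t": time; "joints": joint angles; "qvel": joint speeds; "tau": joint torques, N m; "eef_pos": TCP position; "tcp_rot": TCP orientation; "ft_force": force on the tool from outside, world axes, zero at the start; "moment": the same for the moment, N m; "opening": opening from 0.0 (shut) to 1.0 (fully open).
Only numpy, scipy, OpenCV 4.12 (cv2) and the standard library are available. Lean on these libraries where they do the work, as an engineer would, in place of code of your own. Each camera call takes 0.05 s, during which the arm holds its last target. There are 200 camera calls.

## Working session

There is one attempt and no reset: what is moved stays moved. The work goes in short steps, Python scripts to look and compute and a tool call to move; the robot and the scene stay as the last step left them, time stands still between calls to the robot, and variables do not carry over. Pictures are saved under pics/ and viewed, about 8 in all and at most 12, crops included, and the job is handed in when it is done.

Besides the shell and the picture viewer there is one more tool, called after "Request:" by a JSON object that holds its "op" and its "data", one argument or row to a line. apply_moves: Moves the arm, as the interface text tells. Its arguments: {"type":"object","properties":{"increments":{"type":"array"}},"required":["increments"]}

```bash
mkdir -p pics; ls
cat > h.py <<'E'
import numpy as np, cv2
from scipy.spatial.transform import Rotation as R
from cell import readout, read_camera, env, nets
def cam(n):
    s=readout.state(); p=read_camera(n); p['s']=s; return p
def ext(p):
    return cv2.Rodrigues(np.array(p['rvec'],float))[0], np.array(p['tvec'],float).ravel()
def tool(s):
    return R.from_euler('xyz',s['tcp_rot']).as_matrix(), np.array(s['eef_pos'])
def toworld(p,c):
    c=np.array(c,float)
    if 'mount' in p:
        M=np.array(p['mount']); Rt,t=tool(p['s']); return Rt@(M[:3,:3]@c+M[:3,3])+t
    Rm,t=ext(p); return Rm.T@(c-t)
def pix(p,w):
    Rm,t=ext(p); c=Rm@np.array(w,float)+t; f=240/np.tan(np.radians(p['vfov'])/2)
    return np.array([p['cx']+f*c[0]/c[2],p['cy']+f*c[1]/c[2]])
def ray(p,u,v,z):
    Rm,t=ext(p); f=240/np.tan(np.radians(p['vfov'])/2)
    d=Rm.T@np.array([(u-p['cx'])/f,(v-p['cy'])/f,1]); o=-Rm.T@t
    return o+d*(z-o[2])/d[2]
def save(p,name): cv2.imwrite('pics/'+name,p['img'][:,:,::-1])
E
python3 - <<'E'
from h import *
print(readout.state(), env.grip_point_offset)
for n in ['top','scene']:
    p=cam(n); save(p,n+'0.png'); print(n,p['vfov'],ext(p))
    for th in ['crate','brush','tray','rack','bottle_a','bottle_red','cell1','cell2','cell3','stored1']:
        print(th,[(np.round(toworld(p,d['point'])).tolist(),round(d['confidence'],2)) for d in nets.mark_of(p,th)])
E
```

```text
pics
{'t': 0.0, 'joints': array([ 1.19937692e+00,  4.91547395e-01,  1.55941253e+00, -6.04692718e-06,
        1.09170591e+00, -1.05579748e-01]), 'qvel': array([ 0.00131926, -0.00179256, -0.00081346,  0.00196585,  0.00077389,
       -0.00089065]), 'tau': array([ 8.13938295e-04, -6.12650442e+01, -2.58179641e+01,  6.92827790e-02,
        4.83217591e-02, -1.10939161e-04]), 'eef_pos': array([164.08389621, 602.84074712, 214.08202154]), 'tcp_rot': array([-1.57186409e+00,  1.07761995e-04, -2.65836929e-01]), 'ft_force': array([-0.02238988, -0.19243701, -0.72054363]), 'moment': array([ 0.02089769,  0.0333337 , -0.01534825]), 'opening': 0.9991053717452394} 18.8
top 53.70198318952272 (array([[ 0.00726469, -0.99977738,  0.01980922],
       [-0.99670011, -0.00884108, -0.08068903],
       [ 0.08084621, -0.01915767, -0.99654246]]), array([ -51.77221747,  409.97696917, 1163.80019716]))
crate [([581.0, -86.0, -6.0], 0.77)]
brush [([346.0, -107.0, -3.0], 0.95), ([547.0, -71.0, 81.0], 0.93)]
tray [([478.0, -401.0, 2.0], 0.86), ([195.0, -373.0, -0.0], 0.58)]
rack [([554.0, 286.0, 0.0], 0.65)]
bottle_a [([
[... 636 characters left out ...]
8038],
       [-0.63626127, -0.56797189, -0.5220915 ]]), array([ 313.99889699,  -72.77382422, 1345.20725591]))
crate [([581.0, -85.0, -1.0], 0.68)]
brush [([549.0, -67.0, 84.0], 0.92), ([345.0, -108.0, -0.0], 0.64)]
tray [([193.0, -366.0, -2.0], 0.91), ([481.0, -403.0, -1.0], 0.84), ([582.0, -88.0, 3.0], 0.2)]
rack [([556.0, 286.0, 5.0], 0.9)]
bottle_a [([627.0, 342.0, 30.0], 0.78), ([548.0, 315.0, 32.0], 0.64)]
bottle_red [([457.0, 278.0, 35.0], 0.57), ([529.0, -148.0, 89.0], 0.18)]
cell1 [([562.0, -8.0, 83.0], 0.62), ([531.0, -148.0, 89.0], 0.62)]
cell2 [([562.0, -8.0, 83.0], 0.62), ([531.0, -148.0, 89.0], 0.62)]
cell3 [([562.0, -8.0, 83.0], 0.62), ([531.0, -148.0, 89.0], 0.62)]
stored1 []
```

View pics/top0.png

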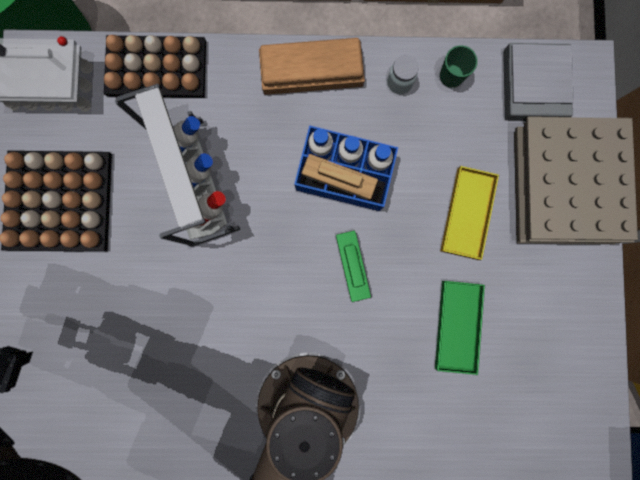

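View pics/scene0.png

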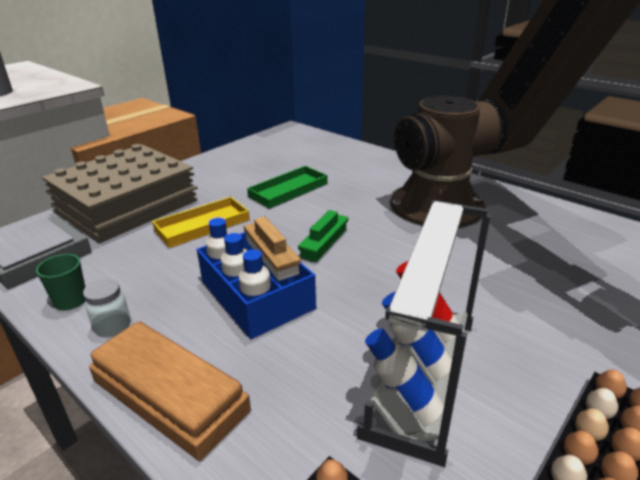

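The choices are as follows:
- **Brush:** the wooden one on the crate (340,178), not the green brush (353,266) or the wooden board (312,65).
- **Tray:** the yellow one (470,212), not the green one (460,328).
- **Bottles:** the blue caps in the rack are at (191,126) and (204,162). The red cap is at (217,200), in the end channel nearest the robot.

Next I fit the poses and check them with one overlay crop.

```bash
cat > fit.py <<'E'
from h import *
from scipy.optimize import least_squares
import json
obs={}
for k in range(3):
  for n in ['top','scene']:
    p=cam(n)
    if n=='top': T=p
    else: S=p
    for th in ['crate','brush','tray','rack','bottle_a','bottle_red','cell1','stored1']:
        for d in nets.mark_of(p,th):
            if d['confidence']>.4: obs.setdefault(th,[]).append(toworld(p,d['point']))
def fit(x0,items):
    # items: list of (thing, local xyz); match observations within 35mm
    def W(x,l): c,s=np.cos(x[2]),np.sin(x[2]); return np.array([x[0]+c*l[0]-s*l[1],x[1]+s*l[0]+c*l[1],l[2]])
    prs=[(l,o) for th,l in items for o in obs.get(th,[]) if np.linalg.norm(W(x0,l)-o)<35]
    r=least_squares(lambda x:np.concatenate([(W(x,l)-o)[:2] for l,o in prs]),x0,loss='soft_l1',f_scale=4)
    print(len(prs),np.round(r.x,3),'rms',np.sqrt(np.mean(r.fun**2)).round(2)); return r.x
crate=fit([582,-87,-.25],[('crate',(0,0,0))]+[('cell1',(-36,y,85)) for y in(-72,0,72)]+[('stored1',(36,y,4)) for y in(-72,0,72)])
rack=fit([555,286,1.92],[('rack',(0,0,0)),('bottle_red',(30,90,30))]+[('bottle_a',(30,y,30)) for y in(-90,0)])
br=np.median([o for o in obs['brush'] if o[2]>50],axis=0); print('brush',br)
tr=np.median([o for o in obs['tray'] if o[0]>350],axis=0); print('tray',tr)
# box silhouette refinement by hull in both cameras
def hullfit(x0,maskf,size):
    hs=[]
    for p in (T,S):
        m=maskf(p['img'].astype(int)).astype(np.uint8)
        n,l,st,_=cv2.connectedComponentsWithStats(m); 
        c=pix(p,[x0[0],x0[1],5]); 
        i=1+np.argmax(st[1:,4]); hs.append((p,cv2.convexHull(np.argwhere(l==i)[:,::-1].astype(np.float32))))
    def f(x):
        out=[]
        for p,h in hs:
            pts=[]
            for sx in(-1,1):
              for sy in(-1,1):
                for z in(0,size[2]):
                    c,s=np.cos(x[2]),np.sin(x[2]);a,b=sx*size[0]/2,sy*size[1]/2
                    pts.append(pix(p,[x[0]+c*a-s*b,x[1]+s*a+c*b,z]))
            pts=np.float32(pts)
            for th in np.linspace(0,2*np.pi,24,endpoint=False):
                d=np.array([np.cos(th),np.sin(th)]); out.append((pts@d).max()-(h[:,0]@d).max())
        return np.array(out)
    r=least_squares(f,x0,x_scale=[1,1,.01],loss='soft_l1'); print('hull',np.round(r.x,3),'rms px',np.sqrt(np.mean(f(r.x)**2)).round(2)); return r.x
tray=hullfit([tr[0],tr[1],-.2],lambda i:(i[...,0]>140)&(i[...,1]>110)&(i[...,2]<90)&(i[...,0]-i[...,1]<80)&(i[...,1]-i[...,2]>80),(220,100,30))
json.dump(dict(crate=list(crate),rack=list(rack),tray=list(tray),brush=list(br)),open('pose.json','w'))
# overlay
img=T['img'][:,:,::-1].copy(); img=cv2.resize(img,None,fx=3,fy=3,interpolation=cv2.INTER_CUBIC)
def box(x,sx,sy,z0,z1,col,ox=0,oy=0):
    c,s=np.cos(x[2]),np.sin(x[2])
    for z in(z0,z1):
        q=[pix(T,[x[0]+c*(a+ox)-s*(b+oy),x[1]+s*(a+ox)+c*(b+oy),z])*3+1 for a,b in((sx,sy),(sx,-sy),(-sx,-sy),(-sx,sy))]
        cv2.polylines(img,[np.int32(np.round(q))],True,col,1)
box(crate,74,110,0,85,(0,255,0)); box(tray,110,50,0,30,(0,0,255)); box(rack,25,150,236,255,(0,255,0),-3)
b=[br[0],br[1],crate[2]+np.pi/2]; box(b,85,25,85,85+38,(255,0,255)); box(b,50,13,85+38,152,(0,0,255))
cv2.imwrite('pics/ov.png',cv2.resize(img[200:830,280:1530],(800,403),interpolation=cv2.INTER_AREA))
E
python3 fit.py
```

```text
30 [ 5.81566e+02 -8.64830e+01 -2.40000e-01] rms 2.35
22 [555.267 283.116   1.92 ] rms 2.55
brush [546.43672823 -69.5624427   83.10626799]
tray [ 482.60230099 -403.67097664    1.59077496]
hull [ 4.82602e+02 -4.03671e+02 -2.00000e-01] rms px 4.99
```

View pics/ov.png

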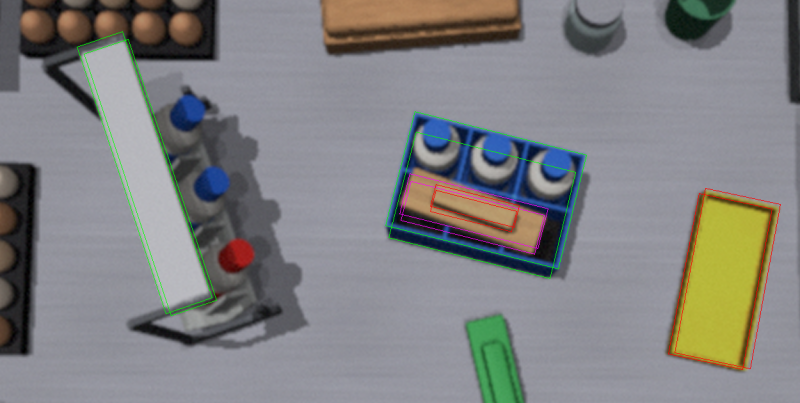

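The overlay lines up: the crate, tray, lamp bar and brush outlines all match the picture to within about 3 mm. Next I write a planner that prints rows.

```bash
cat > plan.py <<'E'
from h import *
import json
P=json.load(open('pose.json'))
def down(yaw): return (R.from_euler('z',yaw)*R.from_euler('x',-np.pi/2)).as_matrix()
def plan(wps,op,step=55,deg=9.5,start=None):
    """wps: list of (pos,R[,nrows])"""
    s=readout.state(); Rk,pk=tool(s) if start is None else start; rows=[]
    print('t',round(s['t'],2),'pos',np.round(pk,1),'rot',np.round(s['tcp_rot'],3),'j',np.round(s['joints'],2),'F',np.round(s['ft_force'],1),'op',round(s['opening']*95,1))
    for w in wps:
        p,Rt=np.array(w[0],float),w[1]
        rv=R.from_matrix(Rk.T@Rt).as_rotvec()
        n=max(int(np.ceil(np.linalg.norm(p-pk)/step)),int(np.ceil(np.degrees(np.linalg.norm(rv))/deg)),1)
        if len(w)>2:n=w[2]
        d=(p-pk)/n
        for i in range(n):
            rows.append([(Rk.T@d/10).round(2).tolist(),np.degrees(rv/n).round(1).tolist(),op]); Rk=Rk@R.from_rotvec(rv/n).as_matrix()
        pk=p
    for i in range(0,len(rows),5): print(str(rows[i:i+5]).replace(' ',''))
    print(len(rows))
E
python3 - <<'E'
from plan import *
plan([((215,480,360),down(-.6)),((546,-75,280),down(-1.81))],9.5)
# wrist orientation guess for the rack grasp
th=P['rack'][2]; Rk=R.from_euler('z',th).as_matrix()
y=Rk@[.573,0,-.820]; C=(R.from_euler('z',1.199)*R.from_euler('y',np.pi)*R.from_euler('z',-.106)).as_matrix().T@tool(readout.state())[0]
for sg in(1,-1):
    z=sg*(Rk@[0,1,0]); Rt=np.c_[np.cross(y,z),y,z]
    for j1 in(.2,.5):
      for s23 in (1.9,2.2):
        M=(R.from_euler('y',-s23)*R.from_euler('z',-j1)).as_matrix()@Rt@C.T
        e=R.from_matrix(M).as_euler('ZYZ'); print(sg,j1,s23,'j456',e.round(2),'euler',R.from_matrix(Rt).as_euler('xyz').round(2))
E
```

```text
t 3.8 pos [164.2 603.1 214.7] rot [-1.571 -0.    -0.266] j [ 1.2   0.49  1.56  0.    1.09 -0.11] F [ 0.1 -0.2 -0.1] op 95.0
[[[2.03,-3.63,-2.63],[-0.0,4.8,-0.0],9.5],[[2.25,-3.63,-2.46],[-0.0,4.8,-0.0],9.5],[[2.44,-3.63,-2.26],[-0.0,4.8,-0.0],9.5],[[2.62,-3.63,-2.05],[-0.0,4.8,-0.0],9.5],[[4.89,0.67,-2.26],[0.0,5.8,-0.0],9.5]]
[[[5.09,0.67,-1.76],[0.0,5.8,-0.0],9.5],[[5.24,0.67,-1.23],[0.0,5.8,-0.0],9.5],[[5.34,0.67,-0.7],[0.0,5.8,-0.0],9.5],[[5.38,0.67,-0.16],[0.0,5.8,-0.0],9.5],[[5.37,0.67,0.38],[0.0,5.8,-0.0],9.5]]
[[[5.31,0.67,0.92],[0.0,5.8,-0.0],9.5],[[5.19,0.67,1.45],[0.0,5.8,-0.0],9.5],[[5.01,0.67,1.97],[0.0,5.8,-0.0],9.5],[[4.79,0.67,2.46],[0.0,5.8,-0.0],9.5],[[4.52,0.67,2.93],[0.0,5.8,-0.0],9.5]]
[[[4.2,0.67,3.37],[0.0,5.8,-0.0],9.5]]
16
1 0.2 1.9 j456 [0.61 1.39 2.83] euler [-1.57 -0.61  1.92]
1 0.2 2.2 j456 [0.67 1.14 2.64] euler [-1.57 -0.61  1.92]
1 0.5 1.9 j456 [0.65 1.22 3.07] euler [-1.57 -0.61  1.92]
1 0.5 2.2 j456 [0.75 0.99 2.85] euler [-1.57 -0.61  1.92]
-1 0.2 1.9 j456 [ 0.61  1.39 -0.31] euler [-1.57  0.61 -1.22]
-1 0.2 2.2 j456 [ 0.67  1.14 -0.5 ] euler [-1.57  0.61 -1.22]
-1 0.5 1.9 j456 [ 0.65  1.22 -0.07] euler [-1.57  0.61 -1.22]
-1 0.5 2.2 j456 [ 0.75  0.99 -0.29] euler [-1.57  0.61 -1.22]
```

Request:
{"op": "apply_moves", "data": {
  "increments": [
    [[2.0, -3.6, -2.6], [0, 4.8, 0], 9.5],
    [[2.2, -3.6, -2.5], [0, 4.8, 0], 9.5],
    [[2.4, -3.6, -2.3], [0, 4.8, 0], 9.5],
    [[2.6, -3.6, -2.0], [0, 4.8, 0], 9.5],
    [[4.9, 0.7, -2.3], [0, 5.8, 0], 9.5]
  ]
}}

```text
t: 4.42
eef_pos: [241.0, 430.8, 355.5]
tcp_rot: [-1.571, -0.001, -0.711]
ft_force: [1.0, -0.5, -0.7]
opening: 1.001
```

Request:
{"op": "apply_moves", "data": {
  "increments": [
    [[5.1, 0.7, -1.8], [0, 5.8, 0], 9.5],
    [[5.2, 0.7, -1.2], [0, 5.8, 0], 9.5],
    [[5.3, 0.7, -0.7], [0, 5.8, 0], 9.5],
    [[5.4, 0.7, -0.2], [0, 5.8, 0], 9.5],
    [[5.4, 0.7, 0.4], [0, 5.8, 0], 9.5]
  ]
}}

```text
t: 5.05
eef_pos: [377.1, 189.6, 321.4]
tcp_rot: [-1.565, 0.0, -1.232]
ft_force: [0.4, 0.5, 0.3]
opening: 0.998
```

Request:
{"op": "apply_moves", "data": {
  "increments": [
    [[5.3, 0.7, 0.9], [0, 5.8, 0], 9.5],
    [[5.2, 0.7, 1.5], [0, 5.8, 0], 9.5],
    [[5.0, 0.7, 2.0], [0, 5.8, 0], 9.5],
    [[4.8, 0.7, 2.5], [0, 5.8, 0], 9.5],
    [[4.5, 0.7, 2.9], [0, 5.8, 0], 9.5]
  ]
}}

```text
t: 5.68
eef_pos: [510.9, -55.1, 286.9]
tcp_rot: [-1.562, 0.004, -1.757]
ft_force: [0.8, 0.5, 1.1]
opening: 0.998
```

Run:
```python
from plan import *
p=cam('wrist'); save(p,'w1.png'); print(p['vfov'],np.round(p['mount'],2).tolist())
for f in (nets.mark_of,nets.look_for):
    for th in ['brush','crate','cell1','stored1']: print(th,[(toworld(p,d['point']).round().tolist(),round(d['confidence'],2)) for d in f(p,th)])
plan([((546,-70,240),down(-1.81)),((546,-70,128),down(-1.81))],9.5)
```

```text
65.70646984690485 [[-0.0, 0.97, 0.26, -71.41], [0.0, -0.26, 0.97, -170.04], [1.0, 0.0, 0.0, -0.09], [0.0, 0.0, 0.0, 1.0]]
brush [([339.0, -109.0, -3.0], 0.94), ([545.0, -67.0, 85.0], 0.83), ([579.0, -85.0, 1.0], 0.18)]
crate [([580.0, -89.0, 5.0], 0.68)]
cell1 []
stored1 [([593.0, -168.0, 4.0], 0.74), ([632.0, -25.0, 3.0], 0.7), ([612.0, -101.0, 5.0], 0.62)]
brush [([548.0, -55.0, 124.0], 0.76), ([356.0, -101.0, 35.0], 0.56)]
crate [([564.0, -63.0, 68.0], 0.98)]
cell1 [([566.0, -66.0, 67.0], 0.97)]
stored1 [([624.0, -21.0, 120.0], 0.96), ([606.0, -88.0, 115.0], 0.8), ([582.0, -148.0, 104.0], 0.65)]
t 6.12 pos [510.  -52.2 287.5] rot [-1.562  0.004 -1.751] j [-0.23  0.25  1.73  0.    1.15 -0.05] F [-0.4  0.6 -0.1] op 95.0
[[[0.56,2.39,1.91],[-0.2,1.7,-0.1],9.5],[[0.5,2.38,1.94],[-0.2,1.7,-0.1],9.5],[[0.0,3.73,-0.0],[0.0,0.0,0.0],9.5],[[0.0,3.73,-0.0],[0.0,0.0,0.0],9.5],[[0.0,3.73,-0.0],[0.0,0.0,0.0],9.5]]
5
```

View pics/w1.png

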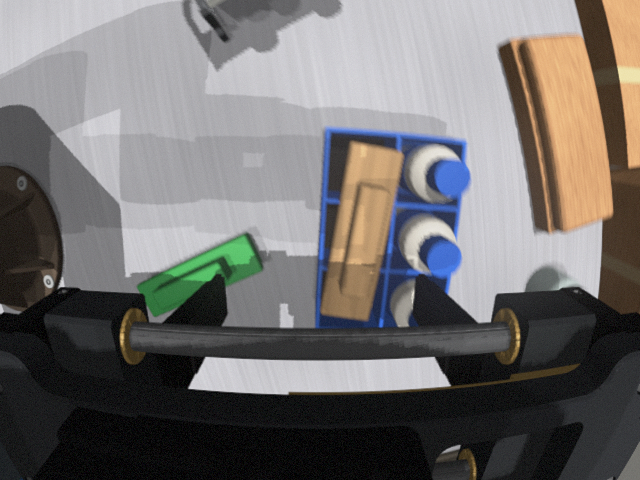

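```bash
cat >> h.py <<'E'
def wray(p,u,v,z):
    f=240/np.tan(np.radians(p['vfov'])/2); a=np.array([u-p['cx'],v-p['cy']]); r=np.hypot(*a)
    c=np.r_[a/r*np.sin(r/f),np.cos(r/f)]; o=toworld(p,[0,0,0]); d=toworld(p,c)-o
    return o+d*(z-o[2])/d[2]
E
python3 - <<'E'
from plan import *
p=cam('wrist'); i=p['img'].astype(int)
m=((i[...,0]-i[...,2]>45)&(i[...,0]>120)); m[:, :300]=0; m[:,410:]=0; m[:120]=0; m[335:]=0
n,l,st,ce=cv2.connectedComponentsWithStats(m.astype(np.uint8)); k=1+np.argmax(st[1:,4]); print(st[k],cv2.boxPoints(cv2.minAreaRect(np.argwhere(l==k)[:,::-1].astype(np.float32))).round().tolist())
for z,c in((123,[(353,142),(403,151),(367,321),(321,317)]),(152,[(360,183),(386,186),(368,298),(343,294)])):
    w=np.array([wray(p,u,v,z) for u,v in c]); d=(w[2]+w[3]-w[0]-w[1]); print(w.round().tolist(),'mean',w.mean(0).round(1),'yaw',np.arctan2(-d[1],-d[0]))
for y in(-110,110):
  pass
cr=[(330,130),(317,325)]; w=[wray(p,u,v,85) for u,v in cr]; print('crate near rim',np.round(w,1).tolist(),'yaw',np.arctan2(*(w[0]-w[1])[[1,0]]))
E
```

```text
[ 321  144   83  177 8206] [[317.0, 313.0], [352.0, 142.0], [404.0, 153.0], [370.0, 323.0]]
[[554.0, 18.0, 123.0], [598.0, 3.0, 123.0], [541.0, -157.0, 123.0], [496.0, -144.0, 123.0]] mean [547.5 -69.9 123. ] yaw 1.2259447210667647
[[552.0, -17.0, 152.0], [573.0, -23.0, 152.0], [543.0, -119.0, 152.0], [522.0, -111.0, 152.0]] mean [547.3 -67.3 152. ] yaw 1.2689040185686993
crate near rim [[537.7, 33.6, 85.0], [487.3, -171.0, 85.0]] yaw 1.32924491620425
```

The wooden brush on the crate is at (362,235). The green one at (200,275) is only the look-alike. The brush centre comes out at (547,-69) and its yaw at 1.24, slightly skewed to the crate. I narrow the jaws so they miss the stored caps.

Run:
```python
from plan import *
plan([((547,-69,215),down(-1.89),3),((547,-69,165),down(-1.89),2)],5.6)
```

```text
t 6.17 pos [510.1 -52.3 287.4] rot [-1.562  0.004 -1.751] j [-0.23  0.25  1.73  0.    1.15 -0.05] F [ 0.1 -0.2  0.2] op 94.6
[[[0.33,2.42,1.29],[-0.2,2.6,-0.1],5.6],[[0.27,2.42,1.31],[-0.2,2.6,-0.1],5.6],[[0.21,2.42,1.33],[-0.2,2.6,-0.1],5.6],[[0.0,2.5,-0.0],[0.0,0.0,-0.0],5.6],[[0.0,2.5,-0.0],[0.0,0.0,-0.0],5.6]]
5
```

Request:
{"op": "apply_moves", "data": {
  "increments": [
    [[0.35, 2.4, 1.3], [-0.2, 2.6, -0.1], 5.6],
    [[0.3, 2.4, 1.3], [-0.2, 2.6, -0.1], 5.6],
    [[0.2, 2.4, 1.3], [-0.2, 2.6, -0.1], 5.6],
    [[0, 2.5, 0], [0, 0, 0], 5.6],
    [[0, 2.5, 0], [0, 0, 0], 5.6]
  ]
}}

```text
t: 6.8
eef_pos: [548.7, -66.7, 165.8]
tcp_rot: [-1.566, -0.001, -1.886]
ft_force: [-0.4, -0.5, -0.4]
opening: 0.597
```

Run:
```python
from plan import *
plan([((547,-69,128),down(-1.89),3)],5.6)
```

```text
t 6.8 pos [548.7 -66.7 165.8] rot [-1.566e+00 -1.000e-03 -1.886e+00] j [-0.24  0.44  1.8  -0.    0.9   0.08] F [-0.4 -0.5 -0.4] op 56.7
[[[0.09,1.26,-0.04],[-0.1,0.1,0.0],5.6],[[0.09,1.26,-0.03],[-0.1,0.1,0.0],5.6],[[0.09,1.26,-0.03],[-0.1,0.1,0.0],5.6]]
3
```

Request:
{"op": "apply_moves", "data": {
  "increments": [
    [[0.1, 1.3, 0], [-0.1, 0, 0], 5.6],
    [[0.1, 1.3, 0], [-0.1, 0, 0], 5.6],
    [[0.05, 1.2, 0], [0, 0, 0], 5.6],
    [[0, 0, 0], [0, 0, 0], 1.5],
    [[0, 0, 0], [0, 0, 0], 1.5]
  ]
}}

```text
t: 7.42
eef_pos: [548.1, -68.2, 126.4]
tcp_rot: [-1.569, -0.0, -1.884]
ft_force: [-0.5, 0.2, -0.6]
opening: 0.435
```

Request:
{"op": "apply_moves", "data": {
  "increments": [
    [[0, 0, 0], [0, 0, 0], 1.5],
    [[0, 0, 0], [0, 0, 0], 1.5],
    [[0, -1, 0], [0, 0, 0], 1.5],
    [[0, -2, 0], [0, 0, 0], 1.5],
    [[0, -3, 0], [0, 0, 0], 1.5]
  ]
}}

```text
t: 8.05
eef_pos: [547.3, -68.1, 188.3]
tcp_rot: [-1.572, -0.001, -1.884]
ft_force: [0.3, -1.0, -2.0]
opening: 0.274
```

Run:
```python
from plan import *
ty=P['tray'][2]; Rt=down(ty-np.pi)
plan([((535,-150,230),down(-2.2)),((482,-403,190),Rt),((482,-403,75),Rt)],1.5)
```

```text
t 8.05 pos [547.3 -68.1 188.3] rot [-1.572e+00 -1.000e-03 -1.884e+00] j [-0.24  0.42  1.77 -0.    0.95  0.07] F [ 0.3 -1.  -2. ] op 26.0
[[[4.09,-2.08,0.68],[0.0,9.1,0.0],1.5],[[3.93,-2.09,1.31],[0.0,9.1,0.0],1.5],[[3.37,0.57,1.51],[-0.0,9.3,-0.0],1.5],[[3.08,0.57,2.04],[-0.0,9.3,-0.0],1.5],[[2.7,0.57,2.51],[-0.0,9.3,-0.0],1.5]]
[[[2.26,0.57,2.92],[-0.0,9.3,-0.0],1.5],[[1.76,0.57,3.25],[-0.0,9.3,-0.0],1.5],[[1.21,0.57,3.49],[-0.0,9.3,-0.0],1.5],[[0.62,0.57,3.64],[-0.0,9.3,-0.0],1.5],[[-0.0,3.83,-0.0],[-0.0,0.0,0.0],1.5]]
[[[-0.0,3.83,-0.0],[-0.0,0.0,0.0],1.5],[[-0.0,3.83,-0.0],[-0.0,0.0,0.0],1.5]]
12
```

Request:
{"op": "apply_moves", "data": {
  "increments": [
    [[4.1, -2.1, 0.7], [0, 9.1, 0], 1.5],
    [[3.9, -2.1, 1.3], [0, 9.1, 0], 1.5],
    [[3.4, 0.5, 1.5], [0, 9.3, 0], 1.5],
    [[3.1, 0.5, 2.0], [0, 9.3, 0], 1.5],
    [[2.7, 0.5, 2.5], [0, 9.3, 0], 1.5]
  ]
}}

```text
t: 8.68
eef_pos: [510.5, -261.4, 223.3]
tcp_rot: [-1.565, 0.004, -2.709]
ft_force: [0.1, 0.5, -2.0]
opening: 0.273
```

Request:
{"op": "apply_moves", "data": {
  "increments": [
    [[2.3, 0.5, 2.9], [0, 9.3, 0], 1.5],
    [[1.8, 0.5, 3.2], [0, 9.3, 0], 1.5],
    [[1.2, 0.5, 3.5], [0, 9.3, 0], 1.5],
    [[0.6, 0.5, 3.6], [0, 9.3, 0], 1.5],
    [[0, 0, 0], [0, 0, 0], 1.5]
  ]
}}

```text
t: 9.3
eef_pos: [473.1, -411.1, 206.0]
tcp_rot: [-1.568, 0.009, 2.899]
ft_force: [0.3, 0.9, -2.0]
opening: 0.275
```

Run:
```python
from plan import *
ty=P['tray'][2]; Rt=down(ty-np.pi)
plan([((482,-403,90),Rt,3),((482,-403,54),Rt,2)],1.5)
```

```text
t 9.3 pos [ 473.1 -411.1  206. ] rot [-1.568  0.009  2.899] j [-0.82  0.5   1.57  0.    1.06  0.99] F [ 0.3  0.9 -2. ] op 26.1
[[[-0.19,3.87,-0.35],[-0.1,-0.8,-0.2],1.5],[[-0.2,3.87,-0.34],[-0.1,-0.8,-0.2],1.5],[[-0.22,3.87,-0.33],[-0.1,-0.8,-0.2],1.5],[[-0.0,1.8,-0.0],[0.0,-0.0,0.0],1.5],[[-0.0,1.8,-0.0],[0.0,-0.0,0.0],1.5]]
5
```

Request:
{"op": "apply_moves", "data": {
  "increments": [
    [[-0.2, 3.9, -0.35], [-0.1, -0.8, -0.2], 1.5],
    [[-0.2, 3.9, -0.35], [-0.1, -0.8, -0.2], 1.5],
    [[-0.2, 3.9, -0.3], [-0.1, -0.8, -0.2], 1.5],
    [[0, 1.8, 0], [0, 0, 0], 1.5],
    [[0, 1.2, 0], [0, 0, 0], 1.5]
  ]
}}

```text
t: 9.93
eef_pos: [484.1, -401.7, 60.1]
tcp_rot: [-1.57, 0.003, 2.95]
ft_force: [0.1, -0.1, -2.6]
opening: 0.274
```

Request:
{"op": "apply_moves", "data": {
  "increments": [
    [[0, 0.2, 0], [0, 0, 0], 1.5],
    [[0, 0.2, 0], [0, 0, 0], 1.5],
    [[0, 0.1, 0], [0, 0, 0], 1.5],
    [[0, 0.1, 0], [0, 0, 0], 1.5],
    [[0, 0, 0], [0, 0, 0], 1.5]
  ]
}}

```text
t: 10.55
eef_pos: [485.1, -402.7, 56.8]
tcp_rot: [-1.568, 0.007, 2.95]
ft_force: [0.3, 0.0, -1.8]
opening: 0.276
```

Request:
{"op": "apply_moves", "data": {
  "increments": [
    [[0.2, 0.4, 0], [0, 0, 0], 1.5],
    [[0, 0.3, 0], [0, 0, 0], 1.5],
    [[0, 0.2, 0], [0, 0, 0], 1.5],
    [[0, 0.2, 0], [0, 0, 0], 1.5],
    [[0, 0, 0], [0, 0, 0], 1.5]
  ]
}}

```text
t: 11.18
eef_pos: [483.0, -402.3, 46.1]
tcp_rot: [-1.568, 0.007, 2.95]
ft_force: [-0.5, 1.0, -1.0]
opening: 0.271
```

Request:
{"op": "apply_moves", "data": {
  "increments": [
    [[0, 0.1, 0], [0, 0, 0], 1.5],
    [[0, 0, 0], [0, 0, 0], 6],
    [[0, 0, 0], [0, 0, 0], 6],
    [[0, 0, 0], [0, 0, 0], 6],
    [[0, -2, 0], [0, 0, 0], 6]
  ]
}}

```text
t: 11.8
eef_pos: [482.7, -402.0, 64.9]
tcp_rot: [-1.568, 0.006, 2.95]
ft_force: [-0.0, -0.4, 0.4]
opening: 0.612
```

Request:
{"op": "apply_moves", "data": {
  "increments": [
    [[0, -4, 0], [0, 0, 0], 6],
    [[0, -5, 0], [0, 0, 0], 6],
    [[0, -5, 0], [0, 0, 0], 6],
    [[0, -5, 0], [0, -8, 0], 6],
    [[0, -3, 0], [0, -8, 0], 6]
  ]
}}

```text
t: 12.42
eef_pos: [481.1, -400.9, 289.9]
tcp_rot: [-1.569, 0.003, -3.047]
ft_force: [-0.5, -0.6, -0.1]
opening: 0.632
```

Run:
```python
from plan import *
p=cam('top')
I=cv2.resize(p['img'][:,:,::-1],None,fx=3,fy=3,interpolation=cv2.INTER_CUBIC); cv2.imwrite('pics/tr.png',I[340:900,800:1600])
print('brush',[(toworld(p,d['point']).round().tolist(),round(d['confidence'],2)) for d in nets.mark_of(p,'brush')])
# rack grasp targets
x,y,th=P['rack']; Rk=R.from_euler('z',th).as_matrix(); a=Rk@[-.573,0,.820]; 
yv=-a; zv=-(Rk@[0,1,0]); Rt=np.c_[np.cross(yv,zv),yv,zv]
for ly in(-90,0):
    u=np.array([x,y,0])+Rk@[30,ly,30]; print(ly,'under',u.round(1),'tcp@115',(u+115*a).round(1),'tcp@260',(u+260*a).round(1))
# pose estimate of caps from pictures
s=cam('scene')
for q in(p,s):
    i=q['img'].astype(int); m=((i[...,2]-i[...,0]>70)&(i[...,2]>110)).astype(np.uint8)
    for ly in(-90,0):
        u=np.array([x,y,0])+Rk@[30,ly,30]; c=pix(q,u+135*a); 
        n,l,st,ce=cv2.connectedComponentsWithStats(m); k=1+np.argmin(np.hypot(*(ce[1:]-c).T)); print(ly,'pred',c.round(1),'blob',ce[k].round(1),st[k][4])
plan([((440,-250,330),down(-2.2)),((430,30,340),down(-1.4)),((u+260*a),Rt)],6)
```

```text
brush [([480.0, -402.0, 1.0], 0.95), ([632.0, -25.0, 3.0], 0.38)]
-90 under [629.6 342.1  30. ] tcp@115 [652.1 280.2 124.3] tcp@260 [680.5 202.1 243.2]
0 under [545.  311.3  30. ] tcp@115 [567.5 249.4 124.3] tcp@260 [596.  171.3 243.2]
-90 pred [190.4 125.1] blob [191.5 123.3] 184
0 pred [203. 162.] blob [204.2 160.7] 192
-90 pred [378.9 344. ] blob [373.5 336.8] 183
0 pred [394.4 305.3] blob [387.7 299.2] 97
t 12.57 pos [ 481.2 -401.   288.6] rot [-1.569e+00  3.000e-03 -3.052e+00] j [-0.8   0.43  1.46  0.    1.25  0.68] F [-0.9 -0.3 -1.1] op 59.8
[[[0.46,-0.69,-2.57],[-0.0,-8.1,-0.0],6],[[0.09,-0.69,-2.61],[-0.0,-8.1,-0.0],6],[[-0.28,-0.69,-2.59],[-0.0,-8.1,-0.0],6],[[-0.64,-0.69,-2.53],[-0.0,-8.1,-0.0],6],[[-1.0,-0.69,-2.41],[-0.0,-8.1,-0.0],6]]
[[[-1.33,-0.69,-2.25],[-0.0,-8.1,-0.0],6],[[-3.67,-0.17,-2.88],[0.0,-7.6,0.0],6],[[-4.03,-0.17,-2.37],[0.0,-7.6,0.0],6],[[-4.3,-0.17,-1.81],[0.0,-7.6,0.0],6],[[-4.51,-0.17,-1.22],[0.0,-7.6,0.0],6]]
[[[-4.63,-0.17,-0.61],[0.0,-7.6,0.0],6],[[-4.67,-0.17,0.01],[0.0,-7.6,0.0],6],[[-2.22,1.94,3.75],[-0.6,-2.0,7.0],6],[[-1.84,2.14,3.84],[-0.6,-2.0,7.0],6],[[-1.44,2.3,3.92],[-0.6,-2.0,7.0],6]]
[[[-1.01,2.41,3.99],[-0.6,-2.0,7.0],6],[[-0.58,2.46,4.05],[-0.6,-2.0,7.0],6]]
17
```

View pics/tr.png

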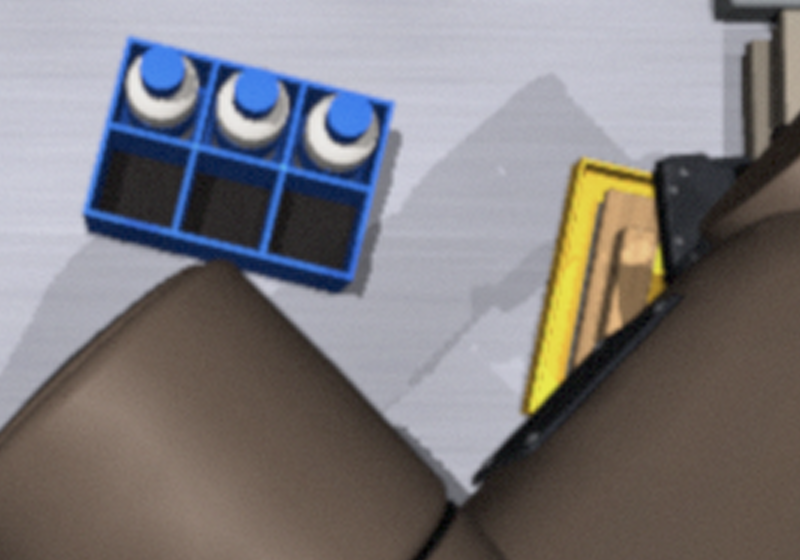

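The brush lies in the yellow tray, with its net origin at (480,-402), and all three near-row cells show as empty. I go to the middle rack bottle next.

Request:
{"op": "apply_moves", "data": {
  "increments": [
    [[0.5, -0.7, -2.6], [0, -8, 0], 6],
    [[0.1, -0.7, -2.6], [0, -8, 0], 6],
    [[-0.3, -0.7, -2.6], [0, -8, 0], 6],
    [[-0.6, -0.7, -2.5], [0, -8, 0], 6],
    [[-1, -0.7, -2.4], [0, -8, 0], 6]
  ]
}}

```text
t: 13.2
eef_pos: [444.0, -271.8, 315.9]
tcp_rot: [-1.581, 0.001, -2.345]
ft_force: [0.6, 0.4, -0.5]
opening: 0.631
```

Request:
{"op": "apply_moves", "data": {
  "increments": [
    [[-1.3, -0.7, -2.2], [0, -8, 0], 6],
    [[-3.7, -0.2, -2.9], [0, -7.6, 0], 6],
    [[-4, -0.2, -2.4], [0, -7.6, 0], 6],
    [[-4.3, -0.2, -1.8], [0, -7.6, 0], 6],
    [[-4.5, -0.2, -1.2], [0, -7.6, 0], 6]
  ]
}}

```text
t: 13.82
eef_pos: [428.0, -54.8, 326.9]
tcp_rot: [-1.588, 0.011, -1.665]
ft_force: [1.0, 0.4, 0.3]
opening: 0.629
```

Request:
{"op": "apply_moves", "data": {
  "increments": [
    [[-4.6, -0.2, -0.6], [0, -7.6, 0], 6],
    [[-4.7, -0.2, 0], [0, -7.6, 0], 6],
    [[-2.2, 1.9, 3.8], [-0.6, -2, 7], 6],
    [[-1.8, 2.1, 3.8], [-0.6, -2, 7], 6],
    [[-1.4, 2.3, 3.9], [-0.6, -2, 7], 6]
  ]
}}

```text
t: 14.45
eef_pos: [521.1, 133.2, 269.8]
tcp_rot: [-1.6, 0.395, -1.294]
ft_force: [1.3, 0.3, 0.5]
opening: 0.63
```

```bash
cat >> plan.py <<'E'
def rackpose(ly,t):
    x,y,th=P['rack']; Rk=R.from_euler('z',th).as_matrix(); a=Rk@[-.573,0,.820]; zv=-(Rk@[0,1,0])
    return np.array([x,y,0])+Rk@[30,ly,30]+t*a, np.c_[np.cross(-a,zv),-a,zv]
E
python3 - <<'E'
from plan import *
plan([rackpose(0,260)],6)
E
```

```text
t 14.45 pos [521.1 133.2 269.8] rot [-1.6    0.395 -1.294] j [-0.06  0.36  1.68  0.38  1.28 -0.48] F [1.3 0.3 0.5] op 59.8
[[[-0.24,1.42,4.17],[-0.2,-1.9,6.1],6],[[0.05,1.41,4.17],[-0.2,-1.9,6.1],6]]
2
```

Request:
{"op": "apply_moves", "data": {
  "increments": [
    [[-0.2, 1.4, 4.2], [-0.2, -1.9, 6.1], 6],
    [[0, 1.4, 4.2], [-0.2, -1.9, 6.1], 6],
    [[0, 0, 0], [0, 0, 0], 6],
    [[0, 0, 0], [0, 0, 0], 6],
    [[0, 0, 0], [0, 0, 0], 6]
  ]
}}

```text
t: 15.08
eef_pos: [597.3, 172.9, 233.6]
tcp_rot: [-1.592, 0.621, -1.239]
ft_force: [0.3, -0.5, 0.8]
opening: 0.63
```

```bash
cat >> h.py <<'E'
def wpix(p,w):
    M=np.array(p['mount']); Rt,t=tool(p['s']); c=M[:3,:3].T@(Rt.T@(np.array(w)-t)-M[:3,3])
    f=240/np.tan(np.radians(p['vfov'])/2); th=np.arctan2(np.hypot(c[0],c[1]),c[2]); return np.array([p['cx'],p['cy']])+f*th*c[:2]/np.hypot(c[0],c[1])
E
python3 - <<'E'
from plan import *
p=cam('wrist'); I=p['img'][:,:,::-1].copy()
for ly in(-90,0,90):
    u,Rt=rackpose(ly,0); a=-Rt[:,1]
    for t in(120,150):
        pts=[wpix(p,u+t*a+17*(np.cos(k)*Rt[:,0]+np.sin(k)*Rt[:,2])) for k in np.linspace(0,6.283,30)]
        cv2.polylines(I,[np.int32(np.round(pts))],True,(0,255,0),1)
cv2.imwrite('pics/w2.png',I)
for th in('bottle_a','rack'): print(th,[(toworld(p,d['point']).round().tolist(),round(d['confidence'],2)) for d in nets.mark_of(p,th)])
plan([rackpose(0,200),rackpose(0,160)],6)
E
```

```text
bottle_a [([546.0, 314.0, 28.0], 0.86), ([627.0, 340.0, 27.0], 0.67)]
rack []
t 15.22 pos [597.6 173.  234.4] rot [-1.59   0.62  -1.238] j [-0.06  0.56  1.52  0.57  1.38 -0.6 ] F [ 0.9  0.3 -0.4] op 59.9
[[[-0.36,5.22,-0.17],[0.5,-0.8,-0.6],6],[[0.0,4.0,-0.0],[0.0,-0.0,0.0],6]]
2
```

View pics/w2.png

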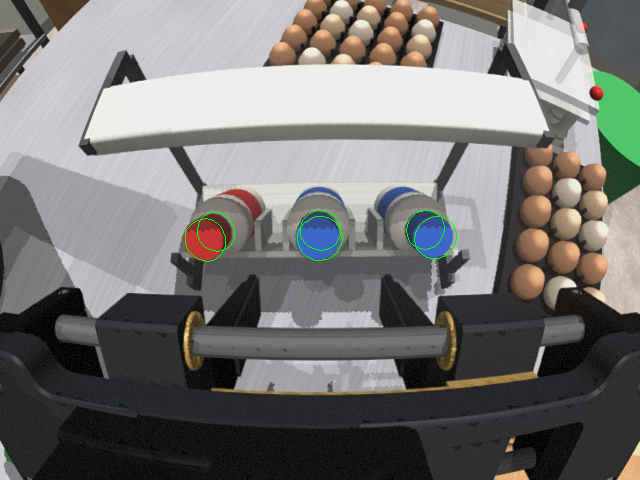

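The predicted cap outlines lie on the real caps: red (207,238), middle blue (320,235), far blue (433,235). The approach along the bottle axis is clear of the lamp.

Request:
{"op": "apply_moves", "data": {
  "increments": [
    [[-0.2, 2.6, -0.1], [0.5, -0.8, -0.6], 6],
    [[-0.2, 2.6, -0.1], [0, 0, 0], 6],
    [[0, 2, 0], [0, 0, 0], 6],
    [[0, 1, 0], [0, 0, 0], 6],
    [[0, 0, 0], [0, 0, 0], 6]
  ]
}}

```text
t: 15.85
eef_pos: [577.7, 220.5, 172.0]
tcp_rot: [-1.563, 0.606, -1.217]
ft_force: [0.8, -0.7, -0.2]
opening: 0.629
```

Run:
```python
from plan import *
plan([rackpose(0,140)+(2,),rackpose(0,116)+(2,)],6)
```

```text
t 15.85 pos [577.7 220.5 172. ] rot [-1.563  0.606 -1.217] j [ 0.01  0.6   1.63  0.62  1.2  -0.65] F [ 0.8 -0.7 -0.2] op 59.8
[[[0.11,1.58,0.01],[-0.2,0.1,0.1],6],[[0.11,1.58,0.01],[-0.2,0.1,0.1],6],[[0.0,1.2,-0.0],[-0.0,0.0,0.0],6],[[0.0,1.2,-0.0],[-0.0,0.0,0.0],6]]
4
```

Request:
{"op": "apply_moves", "data": {
  "increments": [
    [[0.1, 1.6, 0], [-0.2, 0.1, 0.1], 6],
    [[0.1, 1.6, 0], [-0.2, 0.1, 0.1], 6],
    [[0, 1.2, 0], [0, 0, 0], 6],
    [[0, 1.2, 0], [0, 0, 0], 6],
    [[0, 0, 0], [0, 0, 0], 6]
  ]
}}

```text
t: 16.48
eef_pos: [567.2, 250.5, 122.3]
tcp_rot: [-1.572, 0.609, -1.221]
ft_force: [0.4, -0.5, 0.2]
opening: 0.632
```

Run:
```python
from plan import *
plan([rackpose(0,116)+(1,)],6)
```

```text
t 16.48 pos [567.2 250.5 122.3] rot [-1.572  0.609 -1.221] j [ 0.06  0.66  1.68  0.66  1.1  -0.68] F [ 0.4 -0.5  0.2] op 60.0
[[[-0.02,-0.34,-0.0],[0.1,0.0,0.0],6]]
1
```

Request:
{"op": "apply_moves", "data": {
  "increments": [
    [[0, -0.3, 0], [0, 0, 0], 2.5],
    [[0, 0, 0], [0, 0, 0], 2.5],
    [[0, 0, 0], [0, 0, 0], 2.5],
    [[0, 0, 0], [0, 0, 0], 2.5],
    [[0, 0, 0], [0, 0, 0], 2.5]
  ]
}}

```text
t: 17.1
eef_pos: [567.7, 248.2, 125.7]
tcp_rot: [-1.572, 0.609, -1.221]
ft_force: [-1.5, 0.2, -2.2]
opening: 0.354
```

Request:
{"op": "apply_moves", "data": {
  "increments": [
    [[0, -0.5, 0], [0, 0, 0], 2.5],
    [[0, -1, 0], [0, 0, 0], 2.5],
    [[0, -1.5, 0], [0, 0, 0], 2.5],
    [[0, -1.5, 0], [0, 0, 0], 2.5],
    [[0, -1.5, 0], [0, 0, 0], 2.5]
  ]
}}

```text
t: 17.73
eef_pos: [580.5, 214.0, 177.8]
tcp_rot: [-1.572, 0.609, -1.221]
ft_force: [-1.1, 1.2, -3.0]
opening: 0.354
```

Run:
```python
from plan import *
plan([rackpose(0,265)],2.5,step=30)
```

```text
t 17.73 pos [580.5 214.  177.8] rot [-1.572  0.609 -1.221] j [ 0.    0.6   1.61  0.61  1.23 -0.64] F [-1.1  1.2 -3. ] op 33.6
[[[-0.0,-2.82,-0.0],[0.0,0.0,0.0],2.5],[[-0.01,-2.82,-0.0],[0.0,0.0,0.0],2.5],[[-0.01,-2.82,-0.0],[0.0,0.0,0.0],2.5]]
3
```

Request:
{"op": "apply_moves", "data": {
  "increments": [
    [[0, -2.8, 0], [0, 0, 0], 2.5],
    [[0, -2.8, 0], [0, 0, 0], 2.5],
    [[0, -2.8, 0], [0, 0, 0], 2.5],
    [[0, -2, 0], [0, 0, 0], 2.5],
    [[0, -1, 0], [0, 0, 0], 2.5]
  ]
}}

```text
t: 18.35
eef_pos: [604.7, 147.2, 278.3]
tcp_rot: [-1.568, 0.604, -1.221]
ft_force: [0.3, 0.8, -3.9]
opening: 0.352
```

```bash
cat >> plan.py <<'E'
def cell(k,z):
    x,y,th=P['crate']; w=R.from_euler('z',th).as_matrix()@[-36,(2-k)*72,0]; return np.array([x+w[0],y+w[1],z])
E
python3 - <<'E'
from plan import *
print(cell(3,0),cell(1,0))
plan([((550,50,310),down(-1.5)),(cell(3,300),down(-1.81))],2.5,step=45,deg=7)
E
```

```text
[ 529.49515265 -147.87221232    0.        ] [563.69665209  -7.99277339   0.        ]
t 18.35 pos [604.7 147.2 278.3] rot [-1.568  0.604 -1.221] j [-0.1   0.52  1.46  0.54  1.47 -0.59] F [ 0.3  0.8 -3.9] op 33.4
[[[0.7,-1.13,-1.41],[0.8,2.6,-5.7],2.5],[[0.87,-1.07,-1.36],[0.8,2.6,-5.7],2.5],[[1.03,-0.99,-1.3],[0.8,2.6,-5.7],2.5],[[1.18,-0.9,-1.24],[0.8,2.6,-5.7],2.5],[[1.32,-0.79,-1.17],[0.8,2.6,-5.7],2.5]]
[[[1.44,-0.66,-1.1],[0.8,2.6,-5.7],2.5],[[3.92,0.2,-0.69],[0.0,3.6,0.0],2.5],[[3.95,0.2,-0.44],[0.0,3.6,0.0],2.5],[[3.97,0.2,-0.2],[0.0,3.6,0.0],2.5],[[3.98,0.2,0.05],[0.0,3.6,0.0],2.5]]
[[[3.97,0.2,0.29],[0.0,3.6,0.0],2.5]]
11
```

Request:
{"op": "apply_moves", "data": {
  "increments": [
    [[0.7, -1.1, -1.4], [0.8, 2.6, -5.7], 2.5],
    [[0.9, -1.1, -1.4], [0.8, 2.6, -5.7], 2.5],
    [[1, -1, -1.3], [0.8, 2.6, -5.7], 2.5],
    [[1.2, -0.9, -1.2], [0.8, 2.6, -5.7], 2.5],
    [[1.3, -0.8, -1.2], [0.8, 2.6, -5.7], 2.5]
  ]
}}

```text
t: 18.98
eef_pos: [557.3, 61.9, 306.0]
tcp_rot: [-1.581, 0.089, -1.469]
ft_force: [0.2, -1.1, -3.4]
opening: 0.352
```

Request:
{"op": "apply_moves", "data": {
  "increments": [
    [[1.4, -0.7, -1.1], [0.8, 2.6, -5.7], 2.5],
    [[3.9, 0.2, -0.7], [0, 3.6, 0], 2.5],
    [[3.9, 0.2, -0.4], [0, 3.6, 0], 2.5],
    [[4, 0.2, -0.2], [0, 3.6, 0], 2.5],
    [[3, 0.2, 0], [0, 3.6, 0], 2.5]
  ]
}}

```text
t: 19.6
eef_pos: [526.9, -103.7, 307.7]
tcp_rot: [-1.565, -0.013, -1.772]
ft_force: [-1.0, 0.8, -2.8]
opening: 0.352
```

Run:
```python
from plan import *
plan([(cell(3,270),down(-1.81))],2.5,step=30)
```

```text
t 19.6 pos [ 526.9 -103.7  307.7] rot [-1.565 -0.013 -1.772] j [-0.31  0.28  1.65 -0.01  1.21 -0.11] F [-1.   0.8 -2.8] op 33.4
[[[2.11,1.91,0.55],[-0.2,1.1,0.4],2.5],[[2.11,1.9,0.6],[-0.2,1.1,0.4],2.5]]
2
```

Request:
{"op": "apply_moves", "data": {
  "increments": [
    [[2.1, 1.9, 0.6], [-0.2, 1.1, 0.4], 2.5],
    [[2.1, 1.9, 0.6], [-0.2, 1.1, 0.4], 2.5],
    [[0, 0, 0], [0, 0, 0], 2.5],
    [[0, 0, 0], [0, 0, 0], 2.5],
    [[0, 0, 0], [0, 0, 0], 2.5]
  ]
}}

```text
t: 20.23
eef_pos: [528.8, -149.9, 270.5]
tcp_rot: [-1.572, 0.003, -1.816]
ft_force: [0.0, -0.7, -3.1]
opening: 0.354
```

```bash
cat > chk.py <<'E'
from plan import *
def chk(name,k,t=116.6):
    W=[]
    for n,px in(('scene',pix),('wrist',wpix)):
        p=cam(n); s=p['s']; Rt,tp=tool(s); I=p['img'][:,:,::-1].copy(); sc=2
        I=cv2.resize(I,None,fx=sc,fy=sc,interpolation=cv2.INTER_CUBIC)
        def circ(c,r,col): cv2.polylines(I,[np.int32(np.round([px(p,c+r*np.array([np.cos(a),np.sin(a),0]))*sc for a in np.linspace(0,6.283,40)]))],True,col,1)
        u=tp+Rt[:,1]*t; circ(u,28,(0,255,0)); circ(u-Rt[:,1]*104,28,(0,255,0))
        th=P['crate'][2]; c=cell(k,85); e=R.from_euler('z',th).as_matrix()
        cv2.polylines(I,[np.int32(np.round([px(p,c+e@[34*a,34*b,0])*sc for a,b in((1,1),(1,-1),(-1,-1),(-1,1))]))],True,(0,0,255),1)
        m=(px(p,u)*sc).astype(int); x0=np.clip(m[0]-200,0,880); y0=np.clip(m[1]-330,0,460); W.append(I[y0:y0+500,x0:x0+400])
        print(n,px(p,u).round(),[(toworld(p,d['point']).round().tolist(),round(d['confidence'],2)) for f in(nets.mark_of,) for d in f(p,'bottle_a')],
          'cell',[(toworld(p,d['point']).round().tolist(),round(d['confidence'],2)) for d in nets.mark_of(p,'cell1')])
    cv2.imwrite('pics/'+name,np.hstack(W))
E
python3 -c "
from chk import *
chk('c1.png',3)
plan([(cell(3,170),down(-1.81))],2.5,step=25)"
```

```text
scene [249. 210.] [([531.0, -147.0, 159.0], 0.92), ([631.0, 341.0, 32.0], 0.7), ([581.0, -87.0, 4.0], 0.16)] cell [([546.0, -77.0, 84.0], 0.91), ([562.0, -3.0, 83.0], 0.73), ([529.0, -149.0, 87.0], 0.62), ([462.0, 278.0, 32.0], 0.51)]
wrist [320. 238.] [([528.0, -148.0, 151.0], 0.61)] cell [([562.0, -12.0, 86.0], 0.72), ([547.0, -78.0, 84.0], 0.66)]
t 20.52 pos [ 528.8 -150.2  270.1] rot [-1.572  0.002 -1.816] j [-0.4   0.33  1.67  0.    1.14 -0.15] F [-0.8 -0.2 -2.3] op 33.4
[[[-0.04,2.0,0.0],[0.0,-0.1,-0.0],2.5],[[-0.05,2.0,0.0],[0.0,-0.1,-0.0],2.5],[[-0.05,2.0,0.0],[0.0,-0.1,-0.0],2.5],[[-0.05,2.0,0.0],[0.0,-0.1,-0.0],2.5],[[-0.05,2.0,0.0],[0.0,-0.1,-0.0],2.5]]
5
```

View pics/c1.png

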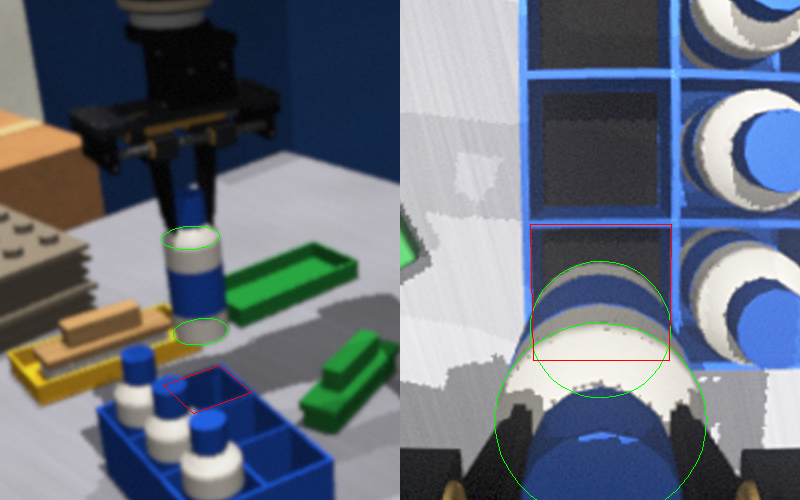

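The bottle hangs upright and the predicted outlines lie on the picture: the red cell square is on the real walls of cell 3. I lower it.

Request:
{"op": "apply_moves", "data": {
  "increments": [
    [[-0.1, 2, 0], [0, 0, 0], 2.5],
    [[-0.1, 2, 0], [0, 0, 0], 2.5],
    [[0, 2, 0], [0, 0, 0], 2.5],
    [[0, 2, 0], [0, 0, 0], 2.5],
    [[0, 1.2, 0], [0, 0, 0], 2.5]
  ]
}}

```text
t: 21.15
eef_pos: [530.2, -147.7, 177.0]
tcp_rot: [-1.569, 0.002, -1.815]
ft_force: [-0.6, -0.5, -3.2]
opening: 0.354
```

Request:
{"op": "apply_moves", "data": {
  "increments": [
    [[0, 0.3, 0], [0, 0, 0], 2.5],
    [[0, 0.2, 0], [0, 0, 0], 2.5],
    [[0, 0.2, 0], [0, 0, 0], 2.5],
    [[0, 0.2, 0], [0, 0, 0], 2.5],
    [[0, 0, 0], [0, 0, 0], 2.5]
  ]
}}

```text
t: 21.78
eef_pos: [530.8, -147.9, 168.7]
tcp_rot: [-1.567, 0.002, -1.815]
ft_force: [0.7, 0.3, -2.5]
opening: 0.354
```

Request:
{"op": "apply_moves", "data": {
  "increments": [
    [[0, 0.2, 0], [0, 0, 0], 2.5],
    [[0, 0.2, 0], [0, 0, 0], 2.5],
    [[0, 0.2, 0], [0, 0, 0], 2.5],
    [[0, 0.2, 0], [0, 0, 0], 2.5],
    [[0, 0.2, 0], [0, 0, 0], 2.5]
  ]
}}

```text
t: 22.4
eef_pos: [531.0, -147.9, 158.3]
tcp_rot: [-1.566, 0.002, -1.815]
ft_force: [-0.4, 0.8, -2.1]
opening: 0.354
```

Request:
{"op": "apply_moves", "data": {
  "increments": [
    [[0, 0.15, 0], [0, 0, 0], 2.5],
    [[0, 0.15, 0], [0, 0, 0], 2.5],
    [[0, 0.15, 0], [0, 0, 0], 2.5],
    [[0, 0.1, 0], [0, 0, 0], 2.5],
    [[0, 0, 0], [0, 0, 0], 2.5]
  ]
}}

```text
t: 23.02
eef_pos: [531.0, -147.9, 152.3]
tcp_rot: [-1.567, 0.002, -1.815]
ft_force: [0.5, -0.8, -2.8]
opening: 0.355
```

Request:
{"op": "apply_moves", "data": {
  "increments": [
    [[0, 0.1, 0], [0, 0, 0], 2.5],
    [[0, 0.1, 0], [0, 0, 0], 2.5],
    [[0, 0.1, 0], [0, 0, 0], 2.5],
    [[0, 0.1, 0], [0, 0, 0], 2.5],
    [[0, 0, 0], [0, 0, 0], 2.5]
  ]
}}

```text
t: 23.65
eef_pos: [531.0, -147.9, 148.1]
tcp_rot: [-1.567, 0.002, -1.815]
ft_force: [-0.1, -0.6, -3.1]
opening: 0.349
```

Request:
{"op": "apply_moves", "data": {
  "increments": [
    [[0, 0.1, 0], [0, 0, 0], 2.5],
    [[0, 0.1, 0], [0, 0, 0], 2.5],
    [[0, 0.1, 0], [0, 0, 0], 2.5],
    [[0, 0.1, 0], [0, 0, 0], 2.5],
    [[0, 0.1, 0], [0, 0, 0], 2.5]
  ]
}}

```text
t: 24.28
eef_pos: [531.2, -147.9, 143.1]
tcp_rot: [-1.566, 0.002, -1.815]
ft_force: [-0.7, 1.7, 2.8]
opening: 0.35
```

Contact is at about 6 N, with the underside about 26 mm up. I ease back half a millimetre and release.

Request:
{"op": "apply_moves", "data": {
  "increments": [
    [[0, -0.05, 0], [0, 0, 0], 2.5],
    [[0, 0, 0], [0, 0, 0], 5],
    [[0, 0, 0], [0, 0, 0], 5],
    [[0, 0, 0], [0, 0, 0], 5],
    [[0, -1, 0], [0, 0, 0], 5]
  ]
}}

```text
t: 24.9
eef_pos: [531.2, -148.0, 153.9]
tcp_rot: [-1.566, 0.002, -1.815]
ft_force: [-0.8, -0.2, 0.0]
opening: 0.526
```

Request:
{"op": "apply_moves", "data": {
  "increments": [
    [[0, -2, 0], [0, 0, 0], 5],
    [[0, -4, 0], [0, 0, 0], 5],
    [[0, -5, 0], [0, 0, 0], 5],
    [[-1, -5, 0], [0, 0, 0], 6],
    [[-1, -4, 0], [0, 0, 0], 6]
  ]
}}

```text
t: 25.52
eef_pos: [534.0, -128.4, 361.4]
tcp_rot: [-1.568, 0.002, -1.816]
ft_force: [-0.1, -0.2, 0.2]
opening: 0.621
```

Run:
```python
from plan import *
p=cam('scene'); print([(toworld(p,d['point']).round().tolist(),round(d['confidence'],2)) for d in nets.mark_of(p,'bottle_a')])
p=cam('wrist'); print([(toworld(p,d['point']).round().tolist(),round(d['confidence'],2)) for d in nets.mark_of(p,'bottle_a')])
q=rackpose(-90,260)
plan([((555,20,320),down(-1.6)),q],6,deg=8.5)
```

```text
[([626.0, 341.0, 30.0], 0.94), ([536.0, -146.0, 29.0], 0.77)]
[([531.0, -145.0, 25.0], 0.93)]
t 25.73 pos [ 534.1 -128.5  359.3] rot [-1.569  0.002 -1.816] j [-0.36  0.26  1.53  0.    1.35 -0.11] F [0.6 0.1 0.3] op 60.1
[[[-4.97,1.32,-0.53],[-0.0,-4.1,-0.0],6],[[-5.0,1.31,-0.17],[-0.0,-4.1,-0.0],6],[[-5.0,1.31,0.19],[-0.0,-4.1,-0.0],6],[[-3.71,1.54,2.4],[-1.3,-4.2,6.9],6],[[-3.32,1.9,2.7],[-1.3,-4.2,6.9],6]]
[[[-2.86,2.21,2.98],[-1.3,-4.2,6.9],6],[[-2.35,2.45,3.22],[-1.3,-4.2,6.9],6],[[-1.8,2.63,3.43],[-1.3,-4.2,6.9],6]]
8
```

Request:
{"op": "apply_moves", "data": {
  "increments": [
    [[-5, 1.3, -0.5], [0, -4.1, 0], 6],
    [[-5, 1.3, -0.2], [0, -4.1, 0], 6],
    [[-5, 1.3, 0.2], [0, -4.1, 0], 6],
    [[-3.7, 1.5, 2.4], [-1.3, -4.2, 6.9], 6],
    [[-3.3, 1.9, 2.7], [-1.3, -4.2, 6.9], 6]
  ]
}}

```text
t: 26.35
eef_pos: [603.4, 98.1, 284.5]
tcp_rot: [-1.603, 0.252, -1.45]
ft_force: [-0.4, -0.5, -0.4]
opening: 0.633
```

Request:
{"op": "apply_moves", "data": {
  "increments": [
    [[-2.9, 2.2, 3], [-1.3, -4.2, 6.9], 6],
    [[-2.4, 2.4, 3.2], [-1.3, -4.2, 6.9], 6],
    [[-1.8, 2.6, 3.4], [-1.3, -4.2, 6.9], 6],
    [[0, 0, 0], [0, 0, 0], 6],
    [[0, 0, 0], [0, 0, 0], 6]
  ]
}}

```text
t: 26.98
eef_pos: [678.0, 211.6, 230.0]
tcp_rot: [-1.583, 0.635, -1.217]
ft_force: [-0.4, 1.0, 0.5]
opening: 0.632
```

Run:
```python
from plan import *
plan([rackpose(-90,200)+(3,),rackpose(-90,165)+(2,)],6)
```

```text
t 26.98 pos [678.  211.6 230. ] rot [-1.583  0.635 -1.217] j [-0.01  0.69  1.28  0.59  1.46 -0.52] F [-0.4  1.   0.5] op 60.0
[[[0.05,1.45,-0.01],[0.3,0.1,-0.5],6],[[0.04,1.45,-0.01],[0.3,0.1,-0.5],6],[[0.03,1.45,-0.02],[0.3,0.1,-0.5],6],[[-0.0,1.75,-0.0],[0.0,-0.0,-0.0],6],[[-0.0,1.75,-0.0],[0.0,-0.0,-0.0],6]]
5
```

Request:
{"op": "apply_moves", "data": {
  "increments": [
    [[0, 1.4, 0], [0.3, 0.1, -0.5], 6],
    [[0, 1.4, 0], [0.3, 0.1, -0.5], 6],
    [[0, 1.4, 0], [0.3, 0.1, -0.5], 6],
    [[0, 1.5, 0], [0, 0, 0], 6],
    [[0, 0.7, 0], [0, 0, 0], 6]
  ]
}}

```text
t: 27.6
eef_pos: [662.3, 246.6, 178.8]
tcp_rot: [-1.565, 0.602, -1.224]
ft_force: [0.1, 0.0, -1.6]
opening: 0.628
```

Run:
```python
from plan import *
p=cam('wrist'); I=p['img'][:,:,::-1].copy()
u,Rt=rackpose(-90,0); a=-Rt[:,1]
for t in(120,150):
    cv2.polylines(I,[np.int32(np.round([wpix(p,u+t*a+17*(np.cos(k)*Rt[:,0]+np.sin(k)*Rt[:,2])) for k in np.linspace(0,6.283,30)]))],True,(0,255,0),1)
cv2.imwrite('pics/w3.png',I)
plan([rackpose(-90,140)+(2,),rackpose(-90,119)+(2,)],6)
```

```text
t 27.65 pos [662.2 246.9 178.4] rot [-1.566  0.602 -1.224] j [ 0.05  0.71  1.38  0.6   1.3  -0.53] F [ 0.1  0.4 -0.4] op 60.2
[[[0.11,1.96,0.09],[-0.2,-0.1,0.2],6],[[0.12,1.96,0.09],[-0.2,-0.1,0.2],6],[[-0.0,1.05,0.0],[0.0,0.0,-0.0],6],[[-0.0,1.05,0.0],[0.0,0.0,-0.0],6]]
4
```

View pics/w3.png

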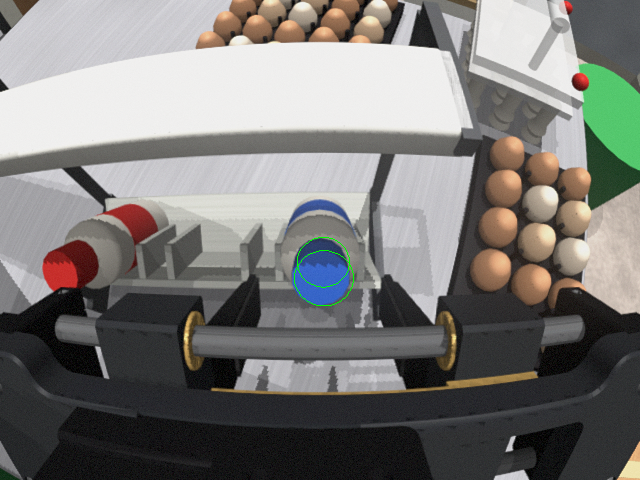

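The far blue cap at (323,278) matches the prediction, and the red bottle is still in place at the left. I close in.

Request:
{"op": "apply_moves", "data": {
  "increments": [
    [[0.1, 2, 0.1], [-0.2, -0.1, 0.2], 6],
    [[0.1, 2, 0.1], [-0.2, -0.1, 0.2], 6],
    [[0, 1, 0], [0, 0, 0], 6],
    [[0, 0.8, 0], [0, 0, 0], 6],
    [[0, 0, 0], [0, 0, 0], 6]
  ]
}}

```text
t: 28.28
eef_pos: [652.8, 279.2, 125.5]
tcp_rot: [-1.572, 0.609, -1.22]
ft_force: [0.1, 0.4, 1.0]
opening: 0.632
```

Run:
```python
from plan import *
plan([rackpose(-90,116)+(1,)],6)
```

```text
t 28.27 pos [652.8 279.2 125.5] rot [-1.572  0.609 -1.22 ] j [ 0.09  0.76  1.42  0.63  1.21 -0.56] F [0.1 0.4 1. ] op 60.1
[[[-0.03,0.07,-0.03],[0.1,0.1,0.0],6]]
1
```

Request:
{"op": "apply_moves", "data": {
  "increments": [
    [[0, 0, 0], [0, 0, 0], 2.5],
    [[0, 0, 0], [0, 0, 0], 2.5],
    [[0, 0, 0], [0, 0, 0], 2.5],
    [[0, 0, 0], [0, 0, 0], 2.5],
    [[0, 0, 0], [0, 0, 0], 2.5]
  ]
}}

```text
t: 28.9
eef_pos: [652.5, 278.3, 126.7]
tcp_rot: [-1.572, 0.609, -1.219]
ft_force: [-1.0, 0.8, -2.2]
opening: 0.355
```

Request:
{"op": "apply_moves", "data": {
  "increments": [
    [[0, -0.5, 0], [0, 0, 0], 2.5],
    [[0, -1, 0], [0, 0, 0], 2.5],
    [[0, -1.5, 0], [0, 0, 0], 2.5],
    [[0, -1.5, 0], [0, 0, 0], 2.5],
    [[0, -2, 0], [0, 0, 0], 2.5]
  ]
}}

```text
t: 29.52
eef_pos: [666.1, 241.7, 182.3]
tcp_rot: [-1.573, 0.609, -1.22]
ft_force: [-0.8, 1.2, -3.6]
opening: 0.355
```

Request:
{"op": "apply_moves", "data": {
  "increments": [
    [[0, -2.8, 0], [0, 0, 0], 2.5],
    [[0, -2.8, 0], [0, 0, 0], 2.5],
    [[0, -2.8, 0], [0, 0, 0], 2.5],
    [[0, -2, 0], [0, 0, 0], 2.5],
    [[0, -1, 0], [0, 0, 0], 2.5]
  ]
}}

```text
t: 30.15
eef_pos: [691.3, 172.9, 284.7]
tcp_rot: [-1.567, 0.603, -1.221]
ft_force: [-0.6, 0.1, -3.9]
opening: 0.353
```

Run:
```python
from plan import *
plan([((600,85,320),down(-1.6)),(cell(1,300),down(-1.81))],2.5,step=45,deg=7)
```

```text
t 30.15 pos [691.3 172.9 284.7] rot [-1.567  0.603 -1.221] j [-0.05  0.65  1.19  0.55  1.56 -0.48] F [-0.6  0.1 -3.9] op 33.6
[[[0.37,-0.98,-1.93],[1.1,3.5,-5.7],2.5],[[0.58,-0.96,-1.88],[1.1,3.5,-5.7],2.5],[[0.79,-0.93,-1.82],[1.1,3.5,-5.7],2.5],[[0.99,-0.87,-1.75],[1.1,3.5,-5.7],2.5],[[1.18,-0.8,-1.67],[1.1,3.5,-5.7],2.5]]
[[[1.35,-0.7,-1.58],[1.1,3.5,-5.7],2.5],[[3.13,0.67,-1.12],[-0.0,4.0,0.0],2.5],[[3.2,0.67,-0.9],[-0.0,4.0,0.0],2.5],[[3.26,0.67,-0.67],[-0.0,4.0,0.0],2.5]]
9
```

Request:
{"op": "apply_moves", "data": {
  "increments": [
    [[0.4, -1, -1.9], [1.1, 3.5, -5.7], 2.5],
    [[0.6, -1, -1.9], [1.1, 3.5, -5.7], 2.5],
    [[0.8, -0.9, -1.8], [1.1, 3.5, -5.7], 2.5],
    [[1, -0.9, -1.7], [1.1, 3.5, -5.7], 2.5],
    [[1.2, -0.8, -1.7], [1.1, 3.5, -5.7], 2.5]
  ]
}}

```text
t: 30.78
eef_pos: [613.8, 93.8, 315.7]
tcp_rot: [-1.582, 0.084, -1.554]
ft_force: [0.3, -0.7, -3.7]
opening: 0.353
```

Request:
{"op": "apply_moves", "data": {
  "increments": [
    [[1.4, -0.7, -1.6], [1.1, 3.5, -5.7], 2.5],
    [[3.1, 0.6, -1.1], [0, 4, 0], 2.5],
    [[3.2, 0.6, -0.9], [0, 4, 0], 2.5],
    [[2, 0.4, -0.4], [0, 3, 0], 2.5],
    [[0, 0, 0], [0, 0, 0], 2.5]
  ]
}}

```text
t: 31.4
eef_pos: [562.0, -3.6, 309.5]
tcp_rot: [-1.559, -0.016, -1.817]
ft_force: [1.1, -0.5, -4.4]
opening: 0.354
```

Run:
```python
from plan import *
plan([(cell(1,270),down(-1.81),3)],2.5)
```

```text
t 31.4 pos [562.   -3.6 309.5] rot [-1.559 -0.016 -1.817] j [-0.12  0.31  1.59 -0.02  1.23  0.14] F [ 1.1 -0.5 -4.4] op 33.6
[[[0.11,1.32,0.07],[-0.2,-0.1,0.3],2.5],[[0.11,1.32,0.08],[-0.2,-0.1,0.3],2.5],[[0.12,1.32,0.08],[-0.2,-0.1,0.3],2.5]]
3
```

Request:
{"op": "apply_moves", "data": {
  "increments": [
    [[0.1, 1.3, 0.1], [-0.2, -0.1, 0.3], 2.5],
    [[0.1, 1.3, 0.1], [-0.2, -0.1, 0.3], 2.5],
    [[0.1, 1.3, 0.1], [-0.2, 0, 0.3], 2.5],
    [[0, 0, 0], [0, 0, 0], 2.5],
    [[0, 0, 0], [0, 0, 0], 2.5]
  ]
}}

```text
t: 32.02
eef_pos: [565.3, -6.4, 266.8]
tcp_rot: [-1.572, 0.001, -1.81]
ft_force: [0.1, 0.6, -3.0]
opening: 0.355
```

```bash
python3 -c "
from chk import *
chk('c2.png',1,116)
plan([(cell(1,172),down(-1.81),5)],2.5)"
```

```text
scene [286. 244.] [([532.0, -146.0, 30.0], 0.97), ([564.0, -8.0, 152.0], 0.78)] cell [([559.0, -7.0, 82.0], 0.81), ([547.0, -77.0, 85.0], 0.78), ([533.0, -150.0, 90.0], 0.56)]
wrist [320. 238.] [([562.0, -3.0, 147.0], 0.64)] cell []
t 32.33 pos [565.2  -6.5 267.1] rot [-1.571e+00  1.000e-03 -1.811e+00] j [-0.13  0.36  1.64  0.    1.15  0.11] F [-0.2 -0.1 -3.8] op 33.4
[[[0.04,1.9,-0.02],[0.0,-0.0,-0.0],2.5],[[0.04,1.9,-0.02],[0.0,-0.0,-0.0],2.5],[[0.04,1.9,-0.02],[0.0,-0.0,-0.0],2.5],[[0.04,1.9,-0.02],[0.0,-0.0,-0.0],2.5],[[0.04,1.9,-0.02],[0.0,-0.0,-0.0],2.5]]
5
```

View pics/c2.png

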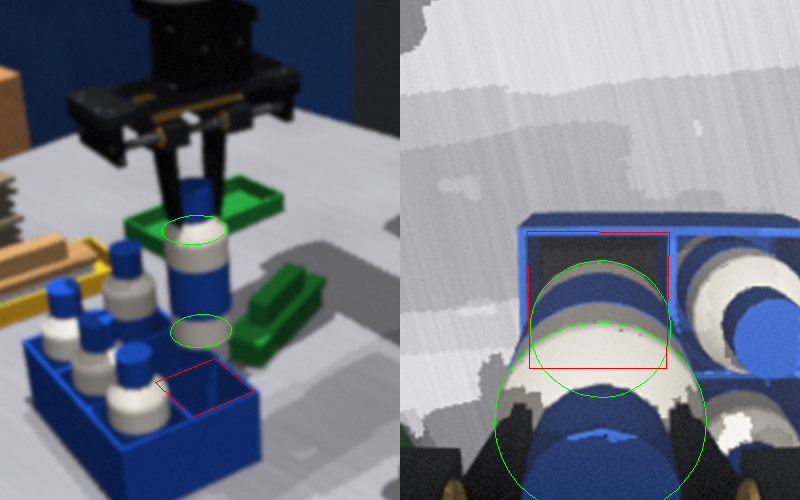

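The first bottle stands upright in cell 3. The second is upright and lined up over cell 1. I lower it.

Request:
{"op": "apply_moves", "data": {
  "increments": [
    [[0.1, 1.9, 0], [0, 0, 0], 2.5],
    [[0.1, 1.9, 0], [0, 0, 0], 2.5],
    [[0, 1.9, 0], [0, 0, 0], 2.5],
    [[0, 1.9, 0], [0, 0, 0], 2.5],
    [[0, 1.4, 0], [0, 0, 0], 2.5]
  ]
}}

```text
t: 32.95
eef_pos: [566.0, -8.5, 177.1]
tcp_rot: [-1.566, 0.002, -1.811]
ft_force: [-0.7, -0.9, -3.7]
opening: 0.355
```

Request:
{"op": "apply_moves", "data": {
  "increments": [
    [[0, 0.3, 0], [0, 0, 0], 2.5],
    [[0, 0.2, 0], [0, 0, 0], 2.5],
    [[0, 0.2, 0], [0, 0, 0], 2.5],
    [[0, 0.2, 0], [0, 0, 0], 2.5],
    [[0, 0, 0], [0, 0, 0], 2.5]
  ]
}}

```text
t: 33.58
eef_pos: [566.6, -8.6, 168.6]
tcp_rot: [-1.564, 0.002, -1.81]
ft_force: [0.4, -0.4, -3.7]
opening: 0.354
```

Request:
{"op": "apply_moves", "data": {
  "increments": [
    [[0, 0.2, -0.15], [-0.2, 0, 0], 2.5],
    [[0, 0.2, -0.1], [-0.2, 0, 0], 2.5],
    [[0, 0.2, 0], [0, 0, 0], 2.5],
    [[0, 0.2, 0], [0, 0, 0], 2.5],
    [[0, 0.1, 0], [0, 0, 0], 2.5]
  ]
}}

```text
t: 34.2
eef_pos: [564.1, -7.9, 159.2]
tcp_rot: [-1.571, 0.002, -1.81]
ft_force: [0.9, -0.1, -4.3]
opening: 0.352
```

Request:
{"op": "apply_moves", "data": {
  "increments": [
    [[0, 0.1, 0], [0, 0, 0], 2.5],
    [[0, 0.1, 0], [0, 0, 0], 2.5],
    [[0, 0.1, 0], [0, 0, 0], 2.5],
    [[0, 0.1, 0], [0, 0, 0], 2.5],
    [[0, 0.1, 0], [0, 0, 0], 2.5]
  ]
}}

```text
t: 34.83
eef_pos: [564.2, -7.9, 154.0]
tcp_rot: [-1.571, 0.002, -1.81]
ft_force: [-0.2, -0.4, -4.3]
opening: 0.354
```

Request:
{"op": "apply_moves", "data": {
  "increments": [
    [[0, 0.1, 0], [0, 0, 0], 2.5],
    [[0, 0.1, 0], [0, 0, 0], 2.5],
    [[0, 0.1, 0], [0, 0, 0], 2.5],
    [[0, 0.1, 0], [0, 0, 0], 2.5],
    [[0, 0.1, 0], [0, 0, 0], 2.5]
  ]
}}

```text
t: 35.45
eef_pos: [564.2, -7.9, 148.6]
tcp_rot: [-1.571, 0.002, -1.811]
ft_force: [0.1, -0.3, -3.4]
opening: 0.354
```

Request:
{"op": "apply_moves", "data": {
  "increments": [
    [[0, 0.1, 0], [0, 0, 0], 2.5],
    [[0, 0.1, 0], [0, 0, 0], 2.5],
    [[0, 0.1, 0], [0, 0, 0], 2.5],
    [[0, 0.1, 0], [0, 0, 0], 2.5],
    [[0, 0.1, 0], [0, 0, 0], 2.5]
  ]
}}

```text
t: 36.08
eef_pos: [564.2, -7.9, 143.2]
tcp_rot: [-1.571, 0.002, -1.81]
ft_force: [-0.2, -0.7, -4.3]
opening: 0.352
```

Request:
{"op": "apply_moves", "data": {
  "increments": [
    [[0, 0.1, 0], [0, 0, 0], 2.5],
    [[0, 0.1, 0], [0, 0, 0], 2.5],
    [[0, 0.1, 0], [0, 0, 0], 2.5],
    [[0, 0.1, 0], [0, 0, 0], 2.5],
    [[0, 0.1, 0], [0, 0, 0], 2.5]
  ]
}}

```text
t: 36.7
eef_pos: [564.2, -7.9, 137.9]
tcp_rot: [-1.571, 0.002, -1.811]
ft_force: [0.5, 0.3, -4.1]
opening: 0.356
```

Request:
{"op": "apply_moves", "data": {
  "increments": [
    [[0, 0.1, 0], [0, 0, 0], 2.5],
    [[0, 0.1, 0], [0, 0, 0], 2.5],
    [[0, 0.1, 0], [0, 0, 0], 2.5],
    [[0, 0.1, 0], [0, 0, 0], 2.5],
    [[0, 0.1, 0], [0, 0, 0], 2.5]
  ]
}}

```text
t: 37.33
eef_pos: [564.5, -7.7, 134.2]
tcp_rot: [-1.569, 0.002, -1.81]
ft_force: [-2.9, 0.8, 8.5]
opening: 0.352
```

Request:
{"op": "apply_moves", "data": {
  "increments": [
    [[0, -0.1, 0], [0, 0, 0], 2.5],
    [[0, 0, 0], [0, 0, 0], 2.5],
    [[0, 0, 0], [0, 0, 0], 2.5],
    [[0, 0, 0], [0, 0, 0], 2.5],
    [[0, 0, 0], [0, 0, 0], 2.5]
  ]
}}

```text
t: 37.95
eef_pos: [564.3, -7.7, 135.5]
tcp_rot: [-1.569, 0.002, -1.81]
ft_force: [-1.6, 0.6, 2.7]
opening: 0.353
```

Net contact is about 7 N, so the bottle is seated. I release and back off.

Request:
{"op": "apply_moves", "data": {
  "increments": [
    [[0, 0, 0], [0, 0, 0], 5],
    [[0, 0, 0], [0, 0, 0], 5],
    [[0, 0, 0], [0, 0, 0], 5],
    [[0, 0, 0], [0, 0, 0], 5],
    [[0, -1, 0], [0, 0, 0], 5]
  ]
}}

```text
t: 38.58
eef_pos: [564.7, -7.9, 145.1]
tcp_rot: [-1.569, 0.002, -1.81]
ft_force: [-0.8, -0.6, 0.7]
opening: 0.524
```

Request:
{"op": "apply_moves", "data": {
  "increments": [
    [[0, -2, 0], [0, 0, 0], 5],
    [[0, -4, 0], [0, 0, 0], 5],
    [[0, -5, 0], [0, 0, 0], 5],
    [[0, -5, 0], [0, 0, 0], 5],
    [[0, -5, 0], [0, 0, 0], 5]
  ]
}}

```text
t: 39.2
eef_pos: [563.0, -8.2, 362.2]
tcp_rot: [-1.573, 0.002, -1.811]
ft_force: [-0.4, 0.5, -0.6]
opening: 0.525
```

Request:
{"op": "apply_moves", "data": {
  "increments": [
    [[0, 0, -4], [0, 0, 0], 5],
    [[0, 0, -4], [0, 0, 0], 5],
    [[0, 0, -3], [0, 0, 0], 5],
    [[0, 0, 0], [0, 0, 0], 5],
    [[0, 0, 0], [0, 0, 0], 5]
  ]
}}

```text
t: 39.83
eef_pos: [453.9, 18.4, 369.6]
tcp_rot: [-1.56, 0.004, -1.811]
ft_force: [0.1, -0.3, 1.1]
opening: 0.524
```

Run:
```python
from plan import *
for n in('scene','top','wrist'):
    p=cam(n); 
    if n=='scene': save(p,'end.png')
    for th in('bottle_a','brush','bottle_red','stored1'): print(n,th,[(toworld(p,d['point']).round().tolist(),round(d['confidence'],2)) for d in nets.mark_of(p,th) if d['confidence']>.3])
s=readout.state(); print(s['t'],s['eef_pos'],s['ft_force'])
```

```text
scene bottle_a [([537.0, -145.0, 30.0], 0.82)]
scene brush [([345.0, -106.0, -1.0], 0.6)]
scene bottle_red [([460.0, 281.0, 32.0], 0.83)]
scene stored1 []
top bottle_a [([533.0, -150.0, 23.0], 0.88)]
top brush [([346.0, -111.0, 0.0], 0.87), ([479.0, -403.0, 1.0], 0.73)]
top bottle_red [([460.0, 284.0, 27.0], 0.58), ([545.0, -76.0, 84.0], 0.57)]
top stored1 [([602.0, -168.0, 5.0], 0.88), ([621.0, -98.0, -0.0], 0.73)]
wrist bottle_a [([563.0, -6.0, 16.0], 0.73), ([530.0, -144.0, 26.0], 0.64)]
wrist brush [([342.0, -109.0, -3.0], 0.93)]
wrist bottle_red [([460.0, 278.0, 29.0], 0.98)]
wrist stored1 [([598.0, -164.0, 5.0], 0.79), ([634.0, -25.0, 4.0], 0.75), ([613.0, -98.0, 2.0], 0.6)]
40.575 [453.47346987  18.50524291 369.0134652 ] [ 0.05983547 -0.71603239  0.30103896]
```

View pics/end.png

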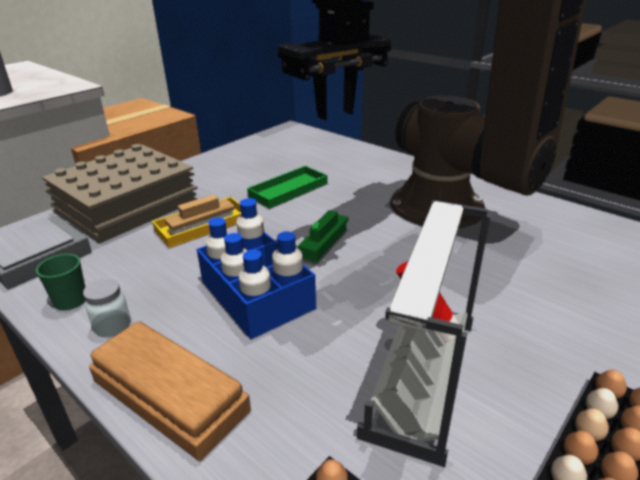

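Both blue-capped bottles stand upright in the near row at (249,222) and (287,255). The brush is in the yellow tray at (200,215), the red bottle is still in the rack, and the arm is clear.

```bash
python3 -c "
from cell import env
print(env.job_done())"
```

```text
the job is handed in; nothing more can be done
None
```

I finished the job and handed it in at about 40.6 s of the 72 s allowed. The brush is flat in the middle of the yellow tray, and the two blue-capped bottles stand in cells 3 and 1 of the crate. The hand-in gave no verdict.

Last checks:
- **Brush:** the net puts it within about 4 mm of the tray's centre, bristles down.
- **Bottles:** I set each one down until the wrist force changed (about 6 N in cell 3, a peak of about 12.5 N in cell 1), eased up, then let go. Both look upright in the last picture. In the wrist and top views they sit within about 5 mm of their cell centres, with undersides about 16 mm and 26 mm up.
- **Red and stored bottles:** the red one measures where it started. The stored ones look undisturbed and upright.
- **Arm:** raised clear of everything, with no contact force beyond noise.

**Disagreements:** the scene view put the cell 3 bottle about 8 mm off centre, where the wrist view said about 4 mm and the top view about 4 mm; all are inside the 14 mm limit. The scene camera's net missed the cell 1 bottle and the brush in the tray, and the top camera's net also missed the cell 1 bottle. The last picture shows both.

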